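# Load a stone plug into the shuttle press and nip it with the fine knob alone

## Robot

A 6-joint arm with a two-finger parallel gripper is mounted at the origin on a cart in front of the work surface, level with it; the furniture and walls round the work are solid. World frame = base frame: x ahead of the robot, y to its left, z up, the work surface at z = 0. Lengths are in mm, angles in rad, forces in N, time in s.
With the tool pointing down it reaches from about 350 to 975 mm from the base axis. Payload 7.1 kg.
Tool frame: the origin (TCP) lies on the mounting face of the last link; the fingertips stand 182 mm ahead of it and the grasp point (between the pads) lies 163 mm ahead of it (ctrl.tip_reach is the distance from the TCP to the fingertips, in mm); z points along the fingers, y is the direction in which the jaws open and shut (so a half turn about z gives the same grasp; the last joint's range is limited). The gripper opens to 88 mm and grips with 3 to 60 N. Pads are 20 mm wide; open, the fingers measure 115 mm over their backs; the gripper's body (75 mm by 178 mm) begins 61 mm behind the grasp point.
Start: joints at [-1.366, 0.423, 1.63, -0, 1.089, -0.019], TCP at [138.73, -609.393, 404.675] pointing down, gripper open.
Joint ranges: [-3, 3], [-0.9, 2.11], [0.09, 2.58], [-1.31, 4.45], [0.11, 2.69], [-2.54, 2.54]. Speed limits (rad/s): [2.39, 2.39, 3.01, 3.14, 3.14, 3.14].

## Interface

Orientations are given as a rotation vector (axis times angle).
In Python, from workcell import ctrl gives the robot as it stands.
- The arm moves only by the tool jog_arm, never from a script. Its argument "steps" is a list that holds one entry, the list of rows, each a list of 7 numbers: the shift along the tool's x, y, z in m, then the turn, a rotation vector about the tool's x, y, z in degrees, then the gripper's target within -1 to 1 (shut at 1, half-way at 0, fully open at -1). A call has 1 to 20 rows; each row shifts and turns the commanded pose from where the row before left it, along the tool's axes as they then stand; what a row does not reach is not made up. A row lasts 1/12 s, in which the tool goes at most 41.7 mm and 7.16 degrees, less where a joint would pass 70% of its speed; a pose out of reach is approached as far as the arm can. A call is refused whole if a number of a shift passes 0.0417 or a number of a turn 7.16, either way. A call with a gripper value outside its range is refused whole. The fingers move at their own pace and stop on an object; the grip force is fixed at half the most. Time passes only in rows, so rows that do not move let the fingers close. It gives the time, the measured TCP pose, the force and the opening at its end, in the units of the state.
- ctrl.get_obs(): the state, without advancing time (a new reading comes with each control period).
- ctrl.get_image(name): name is "side" or "top" or "wrist"; returns the picture (420x560x3 uint8, red, green, blue); there is no depth.
- ctrl.camera_info(name): a dict with "fx", "fy", "cx", "cy" (pixels), "dist" ([k1, k2, p1, p2, k3] as OpenCV has them; the pictures are not rectified), "origin" and "attitude" of the camera in the world; the wrist camera has in their place "T_tool_cam" (4x4, takes a point from camera to tool coordinates, whose origin is the TCP and whose axes are the flange's). Camera axes: x right, y down, z forward; pixel columns grow to the right and rows downward; lengths in mm; the calibration is good to about 2 mm. A picture is of the moment at which its call begins: read the wrist's pose just before it. camera_info takes no time and is no camera call.
- ctrl.close_job(): hands the job in, once; it reports no verdict.
Trained networks look in the newest picture that a camera, given by its name, has taken for a name from the list of things; names that differ only in an ending like _2 or _b are one class to them, and where a whole thing is asked for, a point or a joint stands for the part that bears it (a point fixed in the world has none). Each returns a list of dicts, best first, with "p" (0 to 1); they miss things now and then, are a little off and sometimes report something else, mostly with a low value. They report only what shows in the picture. A call takes as long as a camera call. They do not tell look-alikes from the thing itself.
- ctrl.look_for(thing, camera): "bbox" ([left, top, right, bottom] in pixels, round what is visible of it).
- ctrl.trace(thing, camera): "pixels" (420x560 bool, what is visible of it) and "bbox" ([left, top, right, bottom] in pixels, round what is visible of it).
- ctrl.landmark_of(thing, camera): "uv" ([column, row] in pixels: a listed point, or the origin of a listed thing).
The state is a dict: "t": time; "qpos": joint angles; "qvel": joint speeds; "joint_torque": joint torques, N m; "ee_pos": TCP position; "orientation": TCP orientation; "ft_force": force on the tool from outside, world axes, zero at the start; "moment": the same for the moment, N m; "width": finger opening in mm.
Only numpy, scipy, OpenCV 4.12 (cv2) and the standard library are available. Lean on these libraries where they do the work, as an engineer would, in place of code of your own. Each camera call takes 0.05 s, during which the arm holds its last target.

## Task

Clamp the flanged stone plug in the small shuttle press, ready for its rim to be engraved: stand it in the round nest of the drawn-out shuttle, push the shuttle fully home under the spindle, then turn only the small inner knob on top of the press, clockwise, until the pad bears on the plug with about 17 N (6 to 30 N once you have let go). The big outer ring around that knob is set for the whole batch and must stay where it is; never squeeze the stone with more than 40 N, and leave the other things on the table alone.

Things in the scene. Friction and masses are not known exactly. Their poses are not given: they have to be found in the camera images.
- press: Grey cast bench press, fixed: bed 285 x 116 mm, 16 mm high, two slide rails; column 66 to 106 mm behind the spindle axis; round head of radius 31 mm at z = 100 to 128 mm, with the outer ring (z = 130 to 148) and inner knob (z = 148 to 166) on it. Origin on the table under the spindle axis; x points from the open front to the column, z up.
- stone_plug: The work: white stone plug, 46 mm high, a round stem 54 mm across (lower 26 mm) under a wider round flange 66 mm across (upper 20 mm); flat underside and flat top. 0.18 to 0.29 kg. Stands upright. Origin at the centre of its underside, z up. It is the only one with a stepped, flanged shape.
- nest (a point): Centre of the floor of the round nest in the steel shuttle plate (86 x 76 mm), 23 mm above the table. The nest is 57 mm across, 8 mm deep, chamfered (mouth at 31 mm); the plug's stem stands in it, underside on this point, top then 69 mm above the table. x and z axes as the press's.
- pull_post (a point): Centre of the top of the black round post (20 mm across, 37 mm high, top 65 mm above the table) at the front end of the shuttle, 92 mm in front of the nest; take it or push it to move the shuttle.
- shuttle (a joint): How far the shuttle is drawn out along the press's -x axis, m: 0 = home against its stop (nest under the spindle), 0.112 = fully out. Starts 0.095 to 0.11. Slides with about 2 N of friction and stays where it is left.
- coarse_ring (a joint): Angle of the big outer ring, rad, clockwise from above positive: knurled dark steel, 57 mm across, 18 mm high, top 148 mm above the table, marked with a white line. To be left alone. Friction 0.18 N m only, so whatever touches it drags it; the inner knob's thread reacts on it too, so overtightening drags it. Each rad would lower ring, knob and pad together by 1 mm.
- ring_mark (a point): Outer end of the white line on the top of the outer ring, 24.5 mm from the axis, 148 mm above the table.
- knob_top (a point): Centre of the top of the small inner knob: a knurled steel cylinder, 20 mm across, standing 18 mm proud of the outer ring, top 166 mm above the table. Its axis is vertical and is the spindle axis. It does not rise or fall as it turns.
- fine_knob (a joint): Angle of the inner knob relative to the outer ring, rad, growing clockwise from above; each rad lowers the pad 3 mm (the thread is in the outer ring). It turns against a steady friction of 0.10 N m and stays where it is left; once the pad bears on the stone each newton at the pad adds 0.003 N m. The zero has no meaning; the range ends at 4.5.
- sleeve: The press's vertical outer sleeve (steel, 22 mm across) with all it carries: outer ring, inner knob, spindle and, at its lower end under the head, the round rubber-faced pad (34 mm across) that bears on the work. How high the pad hangs is not measured: it starts about 3 to 6.5 mm above a plug in the nest. From first touch its force on the stone rises about 15 N per mm. Origin 75 mm above the table, on the axis.
- stone_cap: Bystander: white stone cap, 69 mm across, 59 mm high, with a rounded top and no step. Origin at the centre of its underside.
- spacer_ring: Bystander: grey turned ring, 64 mm across, 24 mm high, with a through hole. Origin at the centre of its underside.
- jam_chuck: Bystander: waisted wooden chuck, 68 mm across, 60 mm high, to the right of the press. Origin at the centre of its underside.
There are look-alikes about, which are no part of the job. What is shaped like the stone_plug but red or yellow is not meant.

How it is judged:
By the outcome, as a careful person would: the job done as asked, in the order asked, and still so for the second after the job is handed in, with the robot touching nothing.
It also fails if it takes over 72 s, if anything falls off the work surface, if the arm or the gripper's body presses on something with over 40 N, if the wrist force passes 120 N, or if a joint passes its speed limit or range.

## Working session

There is one attempt and no reset: what is moved stays moved. The work goes in short steps, Python scripts to look and compute and a tool call to move; the robot and the scene stay as the last step left them, time stands still between calls to the robot, and variables do not carry over. Pictures are saved under pics/ and viewed, and the job is handed in when it is done.

Besides the shell and the picture viewer there is one more tool, called after "Request:" by a JSON object that holds its "fn" and its "kwargs". jog_arm: Moves the arm, as the interface text tells. Its arguments: {"type":"object","properties":{"steps":{"type":"array"}},"required":["steps"]}

```bash
ls; mkdir -p pics
python3 - <<'E'
from workcell import ctrl
import cv2
print(ctrl.get_obs())
for n in ["side","top","wrist"]:
    print(n,ctrl.camera_info(n))
    im=ctrl.get_image(n); cv2.imwrite(f"pics/{n}0.png",im[:,:,::-1])
E
```

```text
pics
{'t': 0.0, 'qpos': array([-1.36603162e+00,  4.23835765e-01,  1.63067861e+00, -1.20043851e-05,
        1.08855644e+00, -1.90257776e-02]), 'qvel': array([-3.28253240e-04, -2.42458540e-04, -1.44015026e-03,  3.85386563e-04,
       -2.06689845e-03,  2.74157290e-05]), 'joint_torque': array([-3.09188828e-03, -5.44631052e+01, -2.73668557e+01,  6.40878431e-02,
        2.27732747e-02, -9.49729861e-05]), 'ee_pos': array([ 138.65765232, -609.1484546 ,  403.90912459]), 'orientation': array([-3.12048335e+00, -3.50640646e-01,  2.31840976e-04]), 'ft_force': array([ 0.0783259 ,  0.15053251, -0.26696314]), 'moment': array([-0.06430753,  0.02349574,  0.01894652]), 'width': 88.08921118387889}
side {'fx': 379.4612883575576, 'fy': 379.4612883575576, 'cx': 274.16692368312675, 'cy': 206.67214324587258, 'dist': array([-0.03265511,  0.        ,  0.        ,  0.        ,  0.        ]), 'origin': array([ 530.4933529 , -702.09785105,  685.01566009]), 'attitude': array([-2.27861071,  0.06209527, -0.01824639])}
top {'fx': 421.6674932462151, 'fy': 421.6674932462151, 'cx': 274.48921166186875, 'cy': 209.3350238204195, 'dist': array([0.02296891, 0.        , 0.        , 0.        , 0.        ]), 'origin': array([ 441.06932247,  -54.22889283, 1107.79718764]), 'attitude': array([-2.1666079 ,  2.18964845, -0.12020964])}
wrist {'fx': 373.32455420788875, 'fy': 373.32455420788875, 'cx': 281.844969141727, 'cy': 206.59131502972792, 'dist': array([-0.09995254,  0.        ,  0.        ,  0.        ,  0.        ]), 'T_tool_cam': array([[ 3.99162386e-04, -9.70437845e-01, -2.41350843e-01,
         6.63228453e+01],
       [ 9.99999816e-01,  2.77080819e-04,  5.39764426e-04,
         1.61657361e+00],
       [-4.56934137e-04, -2.41351014e-01,  9.70437777e-01,
         2.00682834e+01],
       [ 0.00000000e+00,  0.00000000e+00,  0.00000000e+00,
         1.00000000e+00]])}
```

View pics/side0.png

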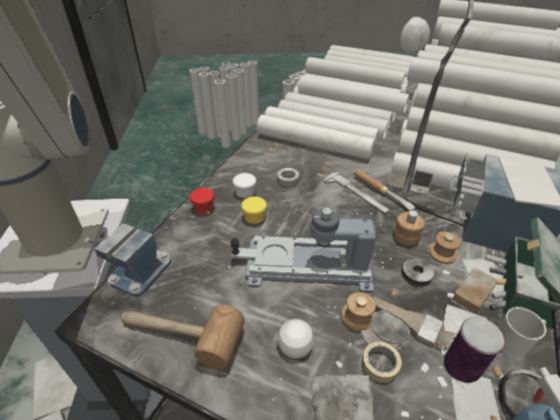

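View pics/top0.png

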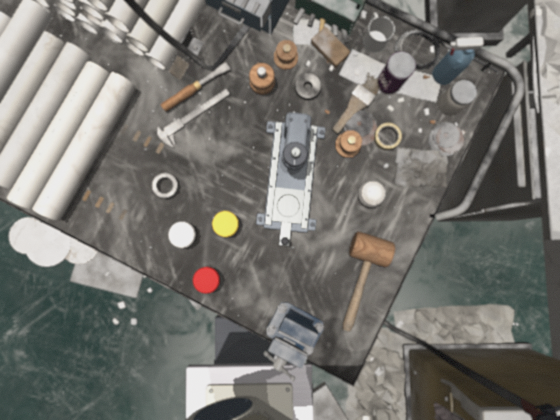

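View pics/wrist0.png

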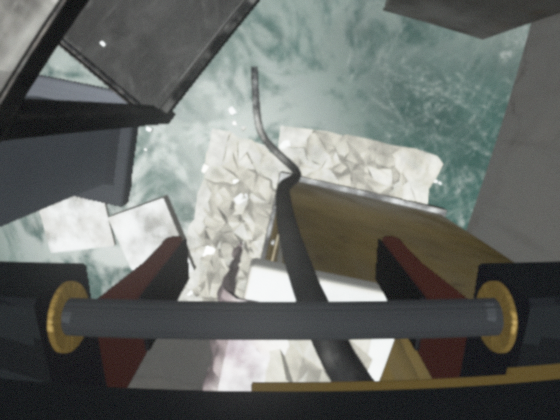

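Candidates for the plug (top view): white (181,235), yellow (225,224), red (206,280), and the round white cap (372,193). By the description, the white flanged one at (181,235), side view (244,185). I'll check this in a crop and measure.

```bash
cat > h.py <<'E'
import numpy as np, cv2
from workcell import ctrl
from scipy.spatial.transform import Rotation as R
def cam(n,obs=None):
    c=ctrl.camera_info(n); K=np.array([[c['fx'],0,c['cx']],[0,c['fy'],c['cy']],[0,0,1]])
    if n!='wrist': return K,c['dist'],R.from_rotvec(c['attitude']).as_matrix(),np.array(c['origin'])
    obs=obs or ctrl.get_obs()
    T=np.eye(4);T[:3,:3]=R.from_rotvec(obs['orientation']).as_matrix();T[:3,3]=obs['ee_pos']
    T=T@c['T_tool_cam']; return K,c['dist'],T[:3,:3],T[:3,3]
def ray(n,uv,C=None):
    K,d,Rm,o=C or cam(n)
    p=cv2.undistortPoints(np.array([[uv]],float),K,d)[0,0]
    return o,Rm@np.array([p[0],p[1],1.])
def at_z(n,uv,z,C=None):
    o,v=ray(n,uv,C); return o+v*(z-o[2])/v[2]
def proj(n,X,C=None):
    K,d,Rm,o=C or cam(n); X=np.atleast_2d(X)
    pc=(X-o)@Rm
    return cv2.projectPoints(pc.reshape(-1,1,3),np.zeros(3),np.zeros(3),K,d)[0][:,0]
def tri(obs):  # list of (cam,uv)
    A=np.zeros((3,3));b=np.zeros(3);rs=[]
    for n,uv in obs:
        o,v=ray(n,uv);v/=np.linalg.norm(v);P=np.eye(3)-np.outer(v,v);A+=P;b+=P@o;rs.append((o,P))
    X=np.linalg.solve(A,b); return X,[np.linalg.norm(P@(X-o)) for o,P in rs]
E
python3 - <<'E'
from h import *
zz={'nest':23,'pull_post':65,'ring_mark':148,'knob_top':166,'stone_plug':0,'press':0,'stone_cap':0,'jam_chuck':0,'spacer_ring':0}
for t in zz:
    for n in ['top','side']:
        for r in ctrl.landmark_of(t,n)[:3]:
            print(t,n,round(r['p'],2),np.round(r['uv'],1),np.round(at_z(n,r['uv'],zz[t]),1))
for n,(x,y) in {'top':(181,235),'side':(244,185)}.items():
    im=ctrl.get_image(n)
    c=im[y-35:y+35,x-50:x+50]; cv2.imwrite(f'pics/crop_{n}.png',cv2.resize(c,None,fx=6,fy=6,interpolation=cv2.INTER_CUBIC)[:,:,::-1])
im=ctrl.get_image('top');cv2.imwrite('pics/crop_press.png',cv2.resize(im[100:260,240:340],None,fx=4,fy=4,interpolation=cv2.INTER_CUBIC)[:600,:,::-1])
print(ctrl.get_obs()['t'])
E
```

```text
nest top 0.78 [291.9 201.8] [ 565.5 -114.8   23. ]
nest side 0.64 [274.8 252.1] [558.1 -94.6  23. ]
pull_post side 0.8 [235.9 238.4] [469.6 -85.7  65. ]
ring_mark top 0.96 [293.1 161.4] [ 645.2 -112.   148. ]
ring_mark side 0.56 [310.7 216.4] [ 633.8 -112.3  148. ]
knob_top top 0.65 [297.3 149.2] [ 669.4 -120.9  166. ]
knob_top side 0.47 [323.1 210.4] [ 658.3 -115.1  166. ]
stone_plug top 0.82 [185.4 235.3] [482.7 163.8   0. ]
stone_plug top 0.69 [224.8 223.4] [512.7  61.1   0. ]
stone_plug top 0.65 [209.9 274.7] [379.9  99.6   0. ]
stone_plug side 0.84 [257.3 216.7] [518.7  57.6   0. ]
stone_plug side 0.81 [201.9 206.9] [365.5 107.4   0. ]
stone_plug side 0.58 [244.5 196.3] [483.5 147.1   0. ]
press top 0.79 [293.4 166.9] [ 661.7 -121.5    0. ]
press side 0.91 [322.3 265.3] [ 668.3 -121.8    0. ]
stone_cap top 0.73 [368.4 196.9] [ 579.2 -319.2    0. ]
jam_chuck top 0.62 [350.3 147.3] [ 713.6 -274.9    0. ]
spacer_ring top 0.62 [164.2 186.3] [612.5 220.7   0. ]
spacer_ring side 0.6 [287.  180.1] [611.2 217.2   0. ]
1.2
```

View pics/crop_side.png

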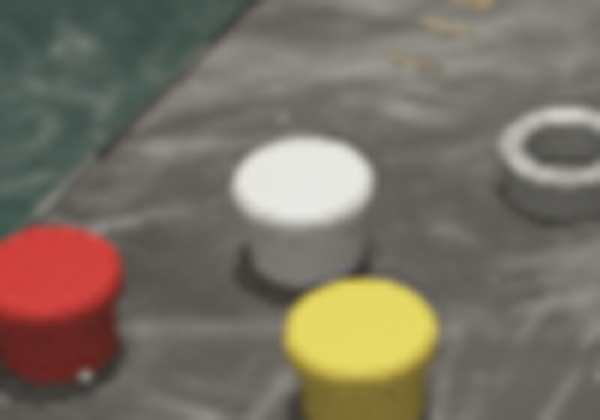

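View pics/crop_press.png

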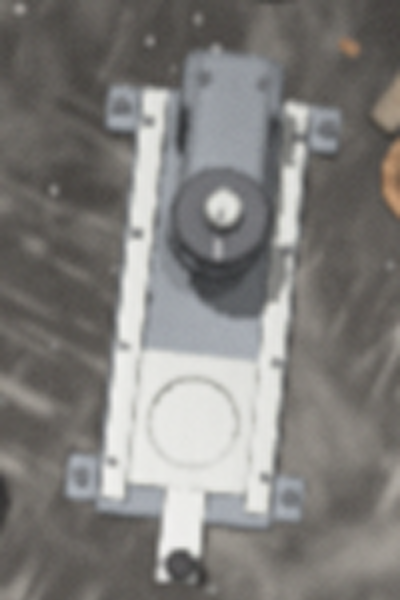

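Crop confirms the choice: side (244,185) is the white one with a wide flange over a narrower stem, and red (202,200) and yellow (255,210) are excluded. Refining positions now.

```bash
cat >> h.py <<'E'
def circ(c,r,z,n=72):
    a=np.linspace(0,2*np.pi,n,endpoint=False); return np.c_[c[0]+r*np.cos(a),c[1]+r*np.sin(a),np.full(n,z)]
def hullcent(n,c,rings,C=None):
    P=np.vstack([proj(n,circ(c,r,z),C) for r,z in rings]).astype(np.float32)
    m=cv2.moments(cv2.convexHull(P)); return np.array([m['m10']/m['m00'],m['m01']/m['m00']]),np.sqrt(m['m00'])
def fitc(n,uv,rings,x0,C=None):
    from scipy.optimize import least_squares
    return least_squares(lambda c:hullcent(n,c,rings,C)[0]-uv,x0).x
E
python3 - <<'E'
from h import *
im=ctrl.get_image('top').astype(int); t=im
# white plug
for name,(x,y),f,rings in [('white',(181,235),lambda a:a.min(2)>120,[(33,46),(33,26)]),('yellow',(225,224),lambda a:(a[:,:,0]-a[:,:,2]>60),[(33,46),(33,26),(27,0)]),('red',(206,280),lambda a:(a[:,:,0]-a[:,:,2]>60),[(33,46),(33,26),(27,0)])]:
    m=np.zeros(im.shape[:2],np.uint8); w=im[y-22:y+23,x-22:x+23]; m[y-22:y+23,x-22:x+23]=f(w)
    k,l,s,c=cv2.connectedComponentsWithStats(m); i=1+np.argmax(s[1:,4]); 
    X=fitc('top',c[i],rings,at_z('top',c[i],40)[:2]); print(name,s[i],c[i],X, hullcent('top',X,rings))
for nm,uv,z in [('knob',(295.75,151.75),166),('nestmouth',(288.7,205.5),31),('post',(285.25,240.8),65),('mark',(294.75,164.5),148)]: print(nm,at_z('top',uv,z))
for a in ['white']:
  s=ctrl.get_image('side').astype(int); x,y=244,185
  m=np.zeros(s.shape[:2],np.uint8); m[y-14:y+17,x-16:x+17]=(s[y-14:y+17,x-16:x+17].min(2)>170)
  k,l,st,c=cv2.connectedComponentsWithStats(m); i=1+np.argmax(st[1:,4]); print(st[i],c[i],fitc('side',c[i],[(33,46)],(480,155)))
im=ctrl.get_image('side');cv2.imwrite('pics/crop_ps.png',cv2.resize(im[195:295,215:385],None,fx=4.5,fy=4.5,interpolation=cv2.INTER_CUBIC)[:,:,::-1])
o=ctrl.get_obs();print(R.from_rotvec(o['orientation']).as_matrix().round(3),o['t'])
E
```

```text
white [168 221  27  28 585] [180.92991453 234.13675214] [484.41019116 167.59636413] (array([180.9299143, 234.136752 ]), np.float64(24.12209549167648))
yellow [212 210  27  27 566] [224.84982332 223.41166078] [510.26136907  56.87214615] (array([224.84982396, 223.41166005]), np.float64(23.56876175697245))
red [192 267  28  27 577] [205.52686308 279.79029463] [369.75394447 105.02308447] (array([205.52686263, 279.79029461]), np.float64(24.267037326790113))
knob [ 663.56017322 -117.31635593  166.        ]
nestmouth [ 555.0719685 -105.997911    31.       ]
post [463.97417928 -94.57526067  65.        ]
mark [ 637.8467237 -115.7349538  148.       ]
[233 173  23  14 254] [243.94488189 179.65748031] [484.52104028 165.76330608]
[[ 0.975  0.222 -0.   ]
 [ 0.222 -0.975  0.   ]
 [-0.    -0.    -1.   ]] 1.35
```

View pics/crop_ps.png

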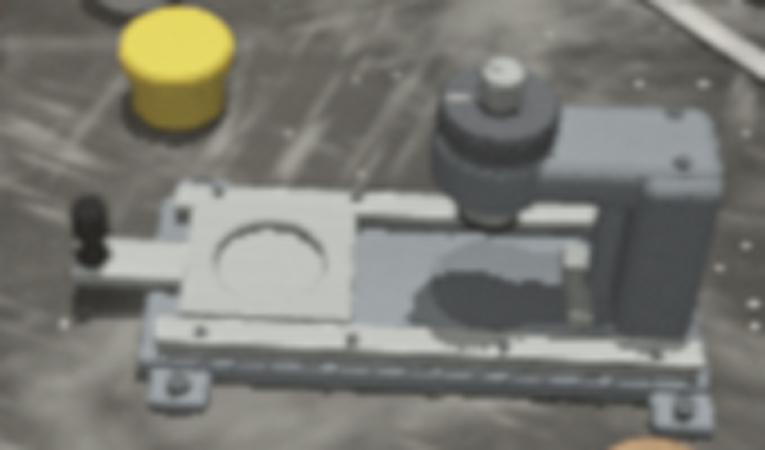

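Request:
{"fn": "jog_arm", "kwargs": {"steps": [[[0.0242, -0.0323, 0, 0, 0, 0, -1], [0.0242, -0.0323, 0, 0, 0, 0, -1], [0.0242, -0.0323, 0, 0, 0, 0, -1], [0.0242, -0.0323, 0, 0, 0, 0, -1], [0.0242, -0.0323, 0, 0, 0, 0, -1], [0.0242, -0.0323, 0, 0, 0, 0, -1], [0.0242, -0.0323, 0, 0, 0, 0, -1], [0.0242, -0.0323, 0, 0, 0, 0, -1], [0.0242, -0.0323, 0, 0, 0, 0, -1], [0.0242, -0.0323, 0, 0, 0, 0, -1], [0.0242, -0.0323, 0, 0, 0, 0, -1], [0.0242, -0.0323, 0, 0, 0, 0, -1], [0.0242, -0.0323, 0, 0, 0, 0, -1], [0.0242, -0.0323, 0, 0, 0, 0, -1], [0.0242, -0.0323, 0, 0, 0, 0, -1], [0.0242, -0.0323, 0, 0, 0, 0, -1], [0.0242, -0.0323, 0, 0, 0, 0, -1], [0.0242, -0.0323, 0, 0, 0, 0, -1], [0.0242, -0.0323, 0, 0, 0, 0, -1], [0.0242, -0.0323, 0, 0, 0, 0, -1]]]}}

```text
t: 3.02
ee_pos: [467.7, 130.2, 404.9]
orientation: [-3.122, -0.352, -0.001]
ft_force: [1.3, -0.4, 0.0]
width: 87.9
```

Request:
{"fn": "jog_arm", "kwargs": {"steps": [[[0.0253, -0.0337, 0, 0, 0, 0, -1], [0, 0, 0, 0, 0, -7.1, -1], [0, 0, 0, 0, 0, -7.1, -1], [0, 0, 0, 0, 0, -7.1, -1], [0, 0, 0, 0, 0, -7.1, -1], [0, 0, 0, 0, 0, -7.1, -1], [0, 0, 0, 0, 0, -7.1, -1], [0, 0, 0, 0, 0, -7.1, -1], [0, 0, 0, 0, 0, -7.1, -1], [0, 0, 0, 0, 0, -7.1, -1], [0, 0, 0, 0, 0, -7.1, -1], [0, 0, 0, 0, 0, -7.1, -1], [0, 0, 0, 0, 0, -7.1, -1], [0, 0, 0, 0, 0, -7.1, -1], [0, 0, 0, 0, 0, -7.1, -1], [0, 0, 0, 0, 0, -7.1, -1], [0, 0, 0, 0, 0, -7.1, -1], [0, 0, 0, 0, 0, -7.1, -1], [0, 0, 0, 0, 0, -7.1, -1], [0, 0, 0, 0, 0, -7.1, -1]]]}}

```text
t: 4.68
ee_pos: [484.3, 166.0, 404.8]
orientation: [0.864, 3.02, 0.0]
ft_force: [-0.6, -1.4, -0.3]
width: 88.1
```

Request:
{"fn": "jog_arm", "kwargs": {"steps": [[[0, 0, 0, 0, 0, -7, -1], [0, 0, 0, 0, 0, -7, -1], [0, 0, 0, 0, 0, -7, -1], [0, 0, 0, 0, 0, -5, -1], [0, 0, 0, 0, 0, 0, -1], [0, 0, 0, 0, 0, 0, -1]]]}}

```text
t: 5.18
ee_pos: [484.3, 166.0, 404.8]
orientation: [0.176, 3.136, 0.0]
ft_force: [0.1, -0.2, -0.2]
width: 87.9
```

Run:
```python
from h import *
o=ctrl.get_obs();C=cam('wrist',o);im=ctrl.get_image('wrist');cv2.imwrite('pics/w1.png',im[:,:,::-1])
Rm=R.from_rotvec(o['orientation']).as_matrix();print(o['t'],o['ee_pos'],Rm.round(4),o['qpos'].round(3),proj('wrist',[484.5,166.5,46],C))
m=(im.min(2)>150).astype(np.uint8)
k,l,s,c=cv2.connectedComponentsWithStats(m)
for i in range(1,k):
    if s[i,4]>1000: print(s[i],c[i])
```

```text
5.1833 [484.29413826 165.95045582 404.75085535] [[-9.937e-01  1.121e-01  1.000e-04]
 [ 1.121e-01  9.937e-01  1.000e-04]
 [-1.000e-04  1.000e-04 -1.000e+00]] [ 0.307  0.257  1.877  0.     1.007 -1.152] [[283.93184748 185.5994494 ]]
[ 390   43  170  103 7454] [480.13254628  90.5838476 ]
[ 403   90   81  195 5259] [441.79806047 184.14280281]
[ 248  151   71   70 3398] [281.98469688 184.83519717]
[   0  184   73   79 2884] [ 32.63626907 236.32177531]
[  53  219   48   79 1231] [ 78.53371243 243.74411048]
[ 185  343  174   46 3659] [271.21125991 367.91992348]
```

View pics/w1.png

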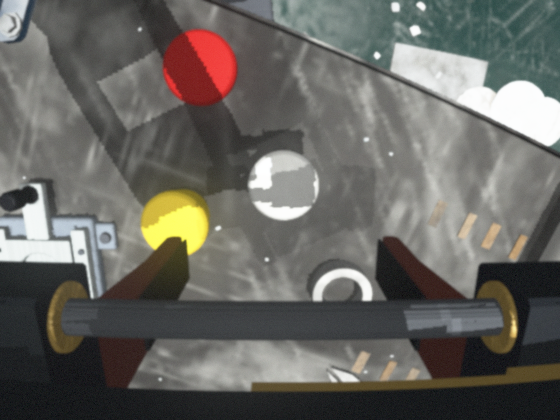

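The wrist view shows the white plug at (283,185) within about 1 mm of the tool axis, with yellow at (176,223) clear of the jaws. I'll go down and grip the flange.

Request:
{"fn": "jog_arm", "kwargs": {"steps": [[[0, 0, 0.035, 0, 0, 0, -1], [0, 0, 0.035, 0, 0, 0, -1], [0, 0, 0.035, 0, 0, 0, -1], [0, 0, 0.035, 0, 0, 0, -1], [0, 0, 0.032, 0, 0, 0, -1], [0, 0, 0.02, 0, 0, 0, -1], [0, 0, 0.01, 0, 0, 0, -1], [0, 0, 0, 0, 0, 0, -1], [0, 0, 0, 0, 0, 0, 1], [0, 0, 0, 0, 0, 0, 1], [0, 0, 0, 0, 0, 0, 1], [0, 0, 0, 0, 0, 0, 1], [0, 0, 0, 0, 0, 0, 1], [0, 0, 0, 0, 0, 0, 1]]]}}

```text
t: 6.4
ee_pos: [484.9, 166.2, 203.9]
orientation: [0.172, 3.135, 0.002]
ft_force: [-0.1, 0.3, 6.8]
width: 60.8
```

Run:
```python
from h import *
o=ctrl.get_obs();im=ctrl.get_image('wrist');cv2.imwrite('pics/w2.png',im[:,:,::-1]);print(o)
```

```text
{'t': 6.4, 'qpos': array([ 3.06982131e-01,  5.89525702e-01,  1.97621672e+00,  1.70336556e-04,
        5.73319497e-01, -1.15422816e+00]), 'qvel': array([-0.00051737,  0.00176584, -0.00051794,  0.00104676,  0.00155635,
        0.00105247]), 'joint_torque': array([-4.24992023e-01, -4.65861404e+01, -1.24661654e+01, -1.05374339e-01,
       -7.32568838e-02, -1.78087188e-02]), 'ee_pos': array([484.88171253, 166.20502576, 203.90517741]), 'orientation': array([1.72147471e-01, 3.13453454e+00, 1.54184707e-03]), 'ft_force': array([-0.08503271,  0.26345756,  6.83631755]), 'moment': array([ 0.06370677, -0.04245882, -0.02820613]), 'width': 60.81693665833658}
```

View pics/w2.png

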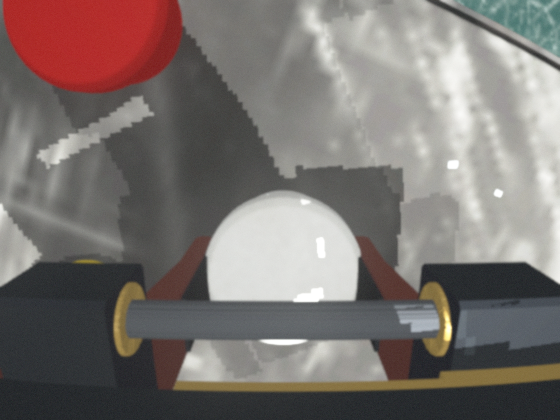

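Run:
```python
from h import *
print(ctrl.tip_reach)
for n,(x,y) in {'side':(244,180),'top':(184,234)}.items():
    im=ctrl.get_image(n);c=im[max(0,y-45):y+45,x-60:x+60];cv2.imwrite(f'pics/g_{n}.png',cv2.resize(c,None,fx=6,fy=6,interpolation=cv2.INTER_CUBIC)[:,:,::-1])
o=ctrl.get_obs();print(o['t'],o['ee_pos'],o['ft_force'],o['width'])
```

```text
182.0
6.55 [484.85859911 166.19434482 203.89185223] [-1.52785791  1.30068087  9.5241836 ] 60.61195018840517
```

View pics/g_side.png

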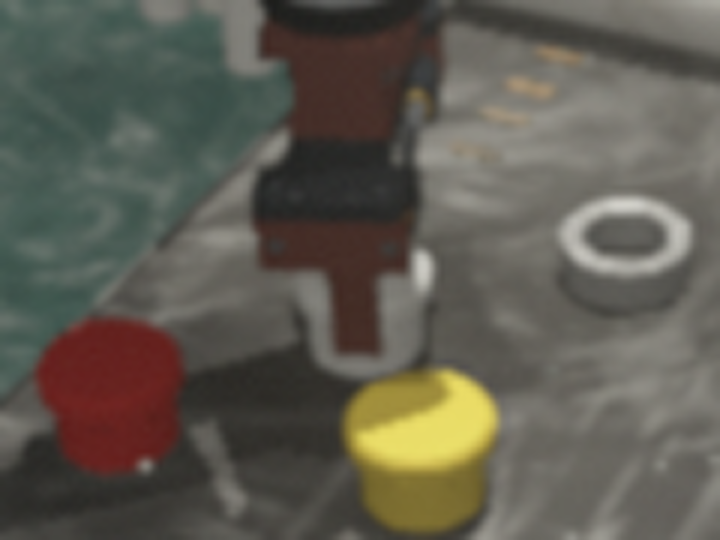

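Request:
{"fn": "jog_arm", "kwargs": {"steps": [[[0, 0, -0.003, 0, 0, 0, 1], [0, 0, -0.008, 0, 0, 0, 1], [0, 0, -0.015, 0, 0, 0, 1], [0, 0, -0.015, 0, 0, 0, 1], [0, 0, -0.009, 0, 0, 0, 1], [0, 0, 0, 0, 0, 0, 1], [0, 0, 0, 0, 0, 0, 1]]]}}

```text
t: 7.13
ee_pos: [484.3, 165.9, 253.2]
orientation: [0.172, 3.136, 0.001]
ft_force: [0.7, -0.4, -2.2]
width: 60.7
```

Run:
```python
from h import *
im=ctrl.get_image('wrist');cv2.imwrite('pics/w3.png',im[:,:,::-1])
for n,(x,y) in {'side':(244,170)}.items():
    im=ctrl.get_image(n);c=im[max(0,y-45):y+45,x-60:x+60];cv2.imwrite(f'pics/g3_{n}.png',cv2.resize(c,None,fx=6,fy=6,interpolation=cv2.INTER_CUBIC)[:,:,::-1])
o=ctrl.get_obs();print(o['t'],o['ee_pos'],o['ft_force'],o['moment'],o['width'])
```

```text
7.2333 [483.97650597 165.83231159 252.22734061] [-0.00577465  0.37868255 -2.73651608] [ 0.05400218 -0.19518246  0.02680969] 60.492509174394016
```

View pics/g3_side.png

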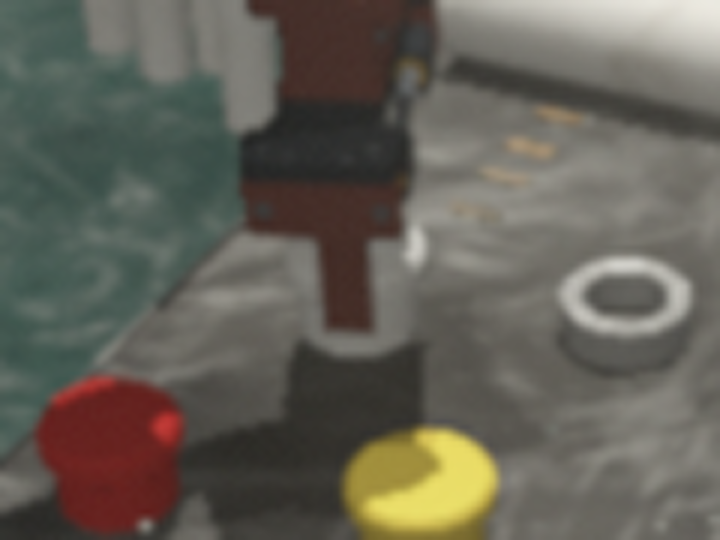

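View pics/w3.png

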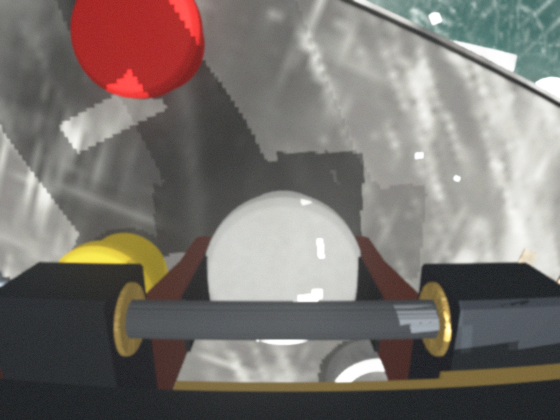

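Run:
```python
from h import *
c=ctrl.camera_info('wrist');T=c['T_tool_cam'];C=(np.array([[c['fx'],0,c['cx']],[0,c['fy'],c['cy']],[0,0,1]]),c['dist'],T[:3,:3],T[:3,3])
for zt in (156,158,160):
  for e in (-3,0,3):
    p=proj('wrist',circ((e,0),33,zt),C); print(zt,e,'rows',p[:,1].min().round(1),p[:,1].max().round(1),'cols',p[:,0].min().round(1),p[:,0].max().round(1))
im=cv2.imread('pics/w3.png');print(im[180:200,283].sum(1)//3, im[332:352,283].sum(1)//3)
# same for w1: fit bbox
p=None
```

```text
156 -3 rows 207.2 357.8 cols 202.5 367.5
156 0 rows 199.4 351.9 cols 202.0 368.0
156 3 rows 191.5 345.8 cols 201.6 368.5
158 -3 rows 205.9 355.0 cols 203.5 366.5
158 0 rows 198.2 349.0 cols 203.0 366.9
158 3 rows 190.5 343.0 cols 202.6 367.4
160 -3 rows 204.7 352.2 cols 204.5 365.4
160 0 rows 197.1 346.3 cols 204.0 365.9
160 3 rows 189.4 340.3 cols 203.6 366.3
[ 75  78  76  79  78  82  77  78  78  88 109 138 151 155 159 163 167 177
 186 190] [ 95  95  91  93  90  94 109 183 249 255 255 254 240 194 178 175 179 182
 185 187]
```

Run:
```python
from h import *
c=ctrl.camera_info('wrist');T=c['T_tool_cam'];C=(np.array([[c['fx'],0,c['cx']],[0,c['fy'],c['cy']],[0,0,1]]),c['dist'],T[:3,:3],T[:3,3])
def bb(e,f,zt):
    p=np.vstack([proj('wrist',circ((e,f),33,zt),C),proj('wrist',circ((e,f),33,zt+20),C),proj('wrist',circ((e,f),27,zt+46),C)]); return np.r_[p.min(0),p.max(0)].round(1)
for zt in (158,159.5):
  for e in (0,1,2): print(zt,e,bb(e,0,zt))
print('w1 zt 358.8')
for e in (-1,0,1): print(e,bb(e,0,358.8))
im=cv2.imread('pics/w1.png').sum(2)//3
print(im[145:158,283],im[214:226,283],im[185,242:254],im[185,312:324])
```

```text
158 0 [203.  188.1 366.9 349. ]
158 1 [202.9 185.8 367.1 347. ]
158 2 [202.8 183.5 367.2 345. ]
159.5 0 [203.8 187.4 366.1 347. ]
159.5 1 [203.7 185.1 366.3 345. ]
159.5 2 [203.5 182.9 366.4 343. ]
w1 zt 358.8
-1 [247.6 148.7 319.1 220.9]
0 [247.6 147.6 319.1 219.9]
1 [247.6 146.6 319.1 218.9]
[ 72  75  70  73  91 125 154 174 182 192 204 206 207] [252 253 252 250 241 218 160 117 103 102  98 100] [ 65  66  68  67  72 113 160 206 231 246 251 251] [159 189 234 246 243 228 186 142 120 119 117 117]
```

Request:
{"fn": "jog_arm", "kwargs": {"steps": [[[0, 0, -0.02, 0, 0, 0, 1], [0, 0, -0.036, 0, 0, 0, 1], [0, 0, -0.036, 0, 0, 0, 1], [0, 0, -0.036, 0, 0, 0, 1], [-0.008, -0.012, -0.024, 0, 0, 0, 1], [-0.0177, -0.0264, 0, 0, 0, 0, 1], [-0.0177, -0.0264, 0, 0, 0, 0, 1], [-0.0177, -0.0264, 0, 0, 0, 0, 1], [-0.0177, -0.0264, 0, 0, 0, 0, 1], [-0.0177, -0.0264, 0, 0, 0, 0, 1], [-0.0177, -0.0264, 0, 0, 0, 0, 1], [-0.0177, -0.0264, 0, 0, 0, 0, 1], [-0.0177, -0.0264, 0, 0, 0, 0, 1], [-0.0177, -0.0264, 0, 0, 0, 0, 1], [-0.0084, -0.0123, 0, 0, 0, 0, 1], [0, 0, 0, 0, 0, 0, 1], [0, 0, 0, 0, 0, 0, 1], [0, 0, 0, 0, 0, 0, 1]]]}}

```text
t: 8.73
ee_pos: [629.7, -112.6, 403.7]
orientation: [-0.171, -3.135, -0.001]
ft_force: [-0.8, 0.0, -2.1]
width: 60.3
```

Run:
```python
from h import *
o=ctrl.get_obs();C=cam('wrist',o);im=ctrl.get_image('wrist');cv2.imwrite('pics/w4.png',im[:,:,::-1])
print(o['t'],o['ee_pos'],o['orientation'],o['ft_force'],o['width'],o['qpos'].round(3))
print('pred mouth',proj('wrist',[[555,-106,31],[464,-95,65]],C))
cv2.imwrite('pics/w4c.png',cv2.resize(im[20:190,180:390],None,fx=3.5,fy=3.5,interpolation=cv2.INTER_CUBIC)[:,:,::-1])
```

```text
8.7333 [ 629.66763126 -112.62143711  403.73831994] [-1.71318858e-01 -3.13470562e+00 -1.14403722e-03] [-0.80898651  0.02004847 -2.12323823] 60.32787101505057 [-0.196  0.446  1.596  0.     1.102 -1.657]
pred mouth [[281.45536869 103.33459331]
 [282.72343105 -14.69636421]]
```

View pics/w4.png

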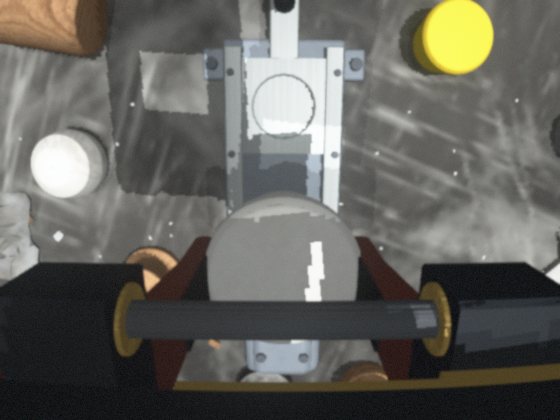

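View pics/w4c.png

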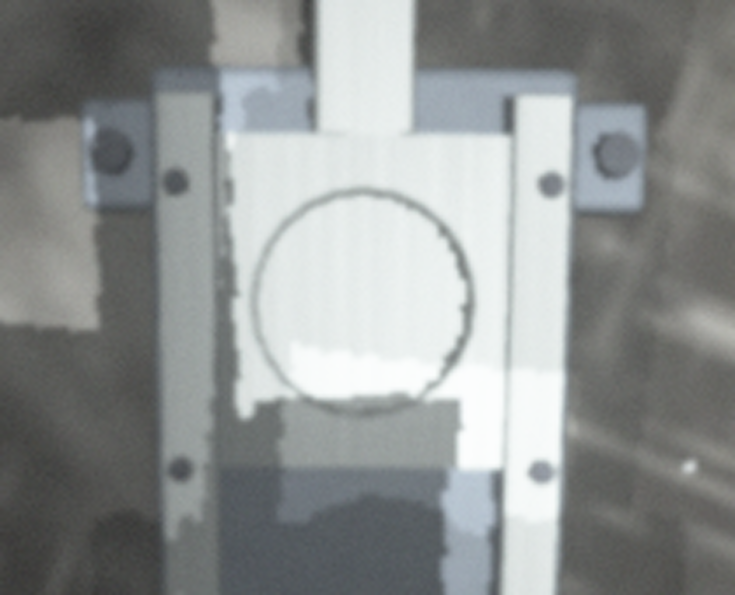

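Run:
```python
from h import *
o=ctrl.get_obs();C=cam('wrist',o)
n=at_z('wrist',(283.6,105.6),29.5,C);print(n)
Rm=R.from_rotvec(o['orientation']).as_matrix();print(Rm.T@(n-o['ee_pos']))
# top camera circle on the saved picture
im=cv2.imread('pics/top0.png');g=cv2.resize(im[185:225,265:312],None,fx=12,fy=12,interpolation=cv2.INTER_CUBIC);cv2.imwrite('pics/nest_top.png',g)
# bolts in press-symmetric positions
```

```text
[ 557.39193384 -104.08072813   29.5       ]
[7.21134750e+01 1.96045156e-01 3.74720628e+02]
```

View pics/nest_top.png

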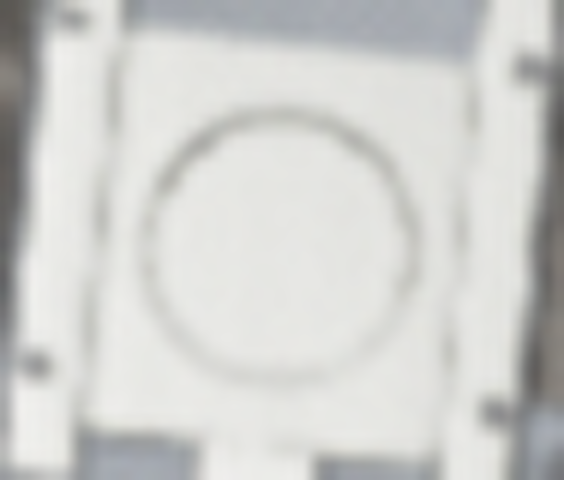

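Request:
{"fn": "jog_arm", "kwargs": {"steps": [[[0.012, 0.0002, 0, 0, 0, 0, 1], [0.02, 0, 0, 0, 0, 0, 1], [0.02, 0, 0, 0, 0, 0, 1], [0.0138, 0, 0.01, 0, 0, 0, 1], [0.006, 0, 0.03, 0, 0, 0, 1], [0, 0, 0.035, 0, 0, 0, 1], [0, 0, 0.035, 0, 0, 0, 1], [0, 0, 0.02, 0, 0, 0, 1], [0, 0, 0.004, 0, 0, 0, 1], [0, 0, 0, 0, 0, 0, 1], [0, 0, 0, 0, 0, 0, 1]]]}}

```text
t: 9.7
ee_pos: [559.4, -104.9, 271.8]
orientation: [0.17, 3.136, -0.0]
ft_force: [1.0, 0.1, -1.9]
width: 60.8
```

Run:
```python
from h import *
o=ctrl.get_obs();C=cam('wrist',o);im=ctrl.get_image('wrist');cv2.imwrite('pics/w5.png',im[:,:,::-1])
print(o['t'],o['ee_pos'],o['orientation'],o['ft_force'],o['width'],o['qpos'].round(3))
im=ctrl.get_image('side');cv2.imwrite('pics/s5.png',cv2.resize(im[140:300,200:400],None,fx=3.75,fy=3.75,interpolation=cv2.INTER_CUBIC)[:,:,::-1])
```

```text
9.7 [ 559.4090928  -104.93856166  271.76106545] [ 1.70394354e-01  3.13574660e+00 -2.10595222e-04] [ 0.95135825  0.07568266 -1.87633711] 60.75497323212179 [-0.206  0.527  1.835  0.     0.778 -1.669]
```

View pics/w5.png

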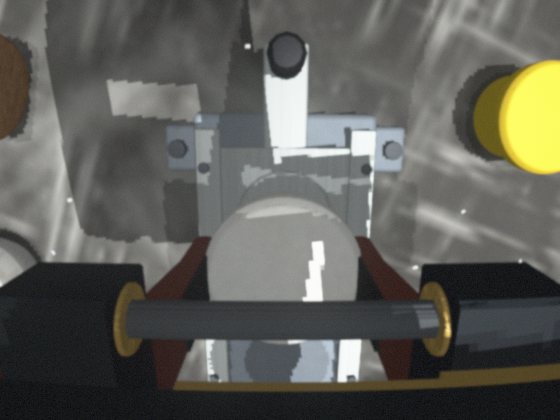

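View pics/s5.png

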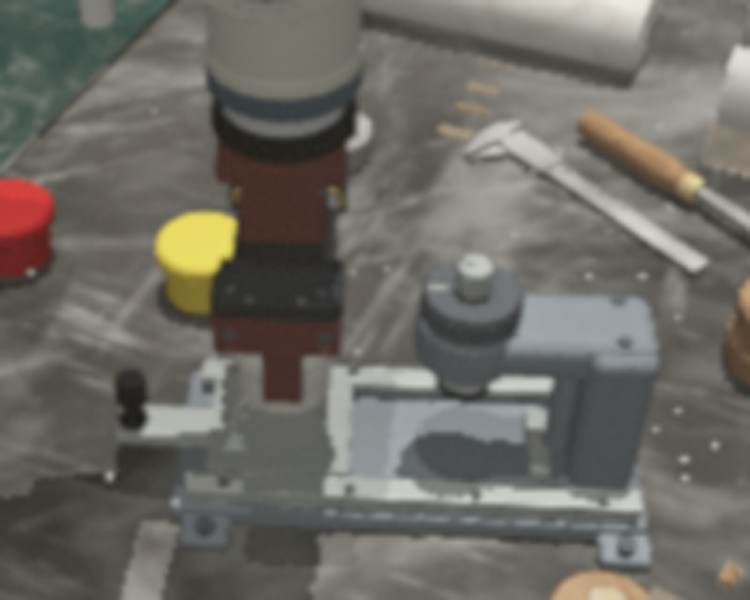

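Run:
```python
from h import *
im=cv2.imread('pics/w5.png');o=ctrl.get_obs();print(o['t'],o['ee_pos'],o['ft_force'])
C=cam('wrist',dict(ee_pos=np.array([559.41,-104.94,271.76]),orientation=np.array([1.70394354e-01,3.13574660e+00,-2.1e-4])))
for N in [(557.4,-104.1),(558.4,-104.1)]:
    p=proj('wrist',circ(N,28.5,29.5),C);print(N,p[:,1].min(),p[p[:,1].argmin()])
g=cv2.resize(im[130:230,200:370],None,fx=4.5,fy=4.5,interpolation=cv2.INTER_CUBIC)
p=proj('wrist',circ((557.4,-104.1),28.5,29.5),C)
for q in p: cv2.circle(g,tuple(int(v) for v in ((q-[200,130])*4.5+2)),1,(0,0,255),-1)
cv2.imwrite('pics/w5c.png',g)
```

```text
9.8 [ 559.72725547 -105.32144663  272.55043446] [-0.13760986 -0.05171482 -1.82028891]
(557.4, -104.1) 170.94190055252628 [284.10975105 170.94190055]
(558.4, -104.1) 172.58498035906365 [284.28743128 172.58498036]
```

View pics/w5c.png

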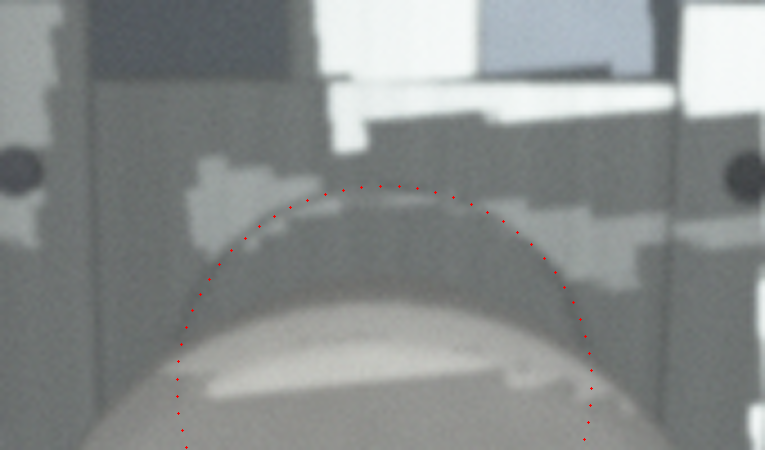

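Request:
{"fn": "jog_arm", "kwargs": {"steps": [[[-0.0006, 0, 0.015, 0, 0, 0, 1], [0, 0, 0.015, 0, 0, 0, 1], [0, 0, 0.005, 0, 0, 0, 1], [0, 0, 0, 0, 0, 0, 1]]]}}

```text
t: 10.13
ee_pos: [559.5, -105.6, 235.8]
orientation: [-0.172, -3.136, -0.0]
ft_force: [-0.7, 0.2, -2.6]
width: 60.7
```

Request:
{"fn": "jog_arm", "kwargs": {"steps": [[[0, 0, 0.001, 0, 0, 0, 1], [0, 0, 0.001, 0, 0, 0, 1], [0, 0, 0, 0, 0, 0, 1]]]}}

```text
t: 10.38
ee_pos: [559.9, -105.7, 234.5]
orientation: [0.172, 3.135, -0.0]
ft_force: [0.5, -0.0, -1.8]
width: 60.1
```

Request:
{"fn": "jog_arm", "kwargs": {"steps": [[[0, 0, 0.001, 0, 0, 0, 1], [0, 0, 0.001, 0, 0, 0, 1], [0, 0, 0, 0, 0, 0, 1]]]}}

```text
t: 10.63
ee_pos: [559.8, -105.4, 232.4]
orientation: [0.172, 3.136, 0.0]
ft_force: [-1.6, 1.8, 5.5]
width: 60.5
```

Request:
{"fn": "jog_arm", "kwargs": {"steps": [[[0.0005, 0.0006, 0, 0, 0, 0, 1], [0, 0, 0.001, 0, 0, 0, 1], [0, 0, 0, 0, 0, 0, 1]]]}}

```text
t: 10.88
ee_pos: [559.1, -104.7, 230.9]
orientation: [0.172, 3.137, 0.001]
ft_force: [-1.6, 2.5, 4.6]
width: 60.4
```

Request:
{"fn": "jog_arm", "kwargs": {"steps": [[[0, 0, 0.001, 0, 0, 0, 1], [0, 0, 0, 0, 0, 0, 1]]]}}

```text
t: 11.05
ee_pos: [559.2, -104.7, 229.9]
orientation: [0.172, 3.137, 0.001]
ft_force: [-1.3, 3.7, 7.1]
width: 60.5
```

Request:
{"fn": "jog_arm", "kwargs": {"steps": [[[0.0003, 0.0008, 0, 0, 0, 0, 1], [0, 0, 0.001, 0, 0, 0, 1], [0, 0, 0, 0, 0, 0, 1]]]}}

```text
t: 11.3
ee_pos: [559.6, -104.3, 229.6]
orientation: [0.172, 3.135, -0.001]
ft_force: [-1.6, 0.8, 10.1]
width: 60.7
```

Request:
{"fn": "jog_arm", "kwargs": {"steps": [[[0, 0, 0.001, 0, 0, 0, 1], [0, 0, 0, 0, 0, 0, 1]]]}}

```text
t: 11.47
ee_pos: [560.1, -104.4, 229.3]
orientation: [0.172, 3.133, -0.001]
ft_force: [-1.4, 1.5, 14.6]
width: 60.3
```

Run:
```python
from h import *
im=ctrl.get_image('wrist');cv2.imwrite('pics/w6.png',im[:,:,::-1])
im=ctrl.get_image('side');cv2.imwrite('pics/s6.png',cv2.resize(im[190:270,230:330],None,fx=7,fy=7,interpolation=cv2.INTER_CUBIC)[:,:,::-1])
o=ctrl.get_obs();print(o['ee_pos'],o['ft_force'],o['moment'])
```

```text
[ 560.06129478 -104.37261982  229.31203608] [-1.28407222  1.55335624 15.78579527] [0.14074104 0.02353636 0.04468433]
```

View pics/w6.png

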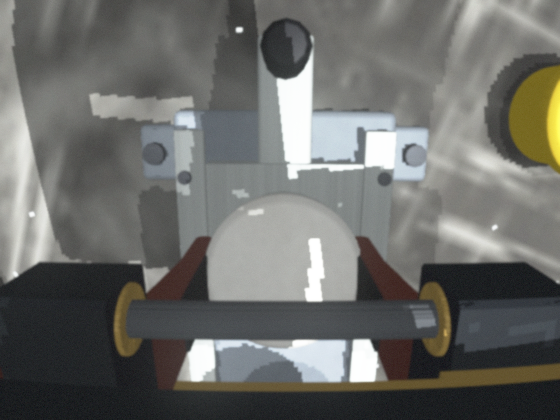

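View pics/s6.png

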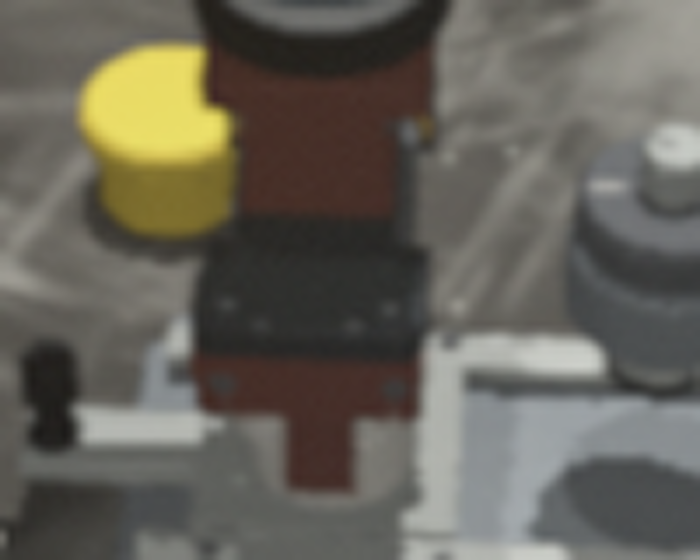

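Request:
{"fn": "jog_arm", "kwargs": {"steps": [[[-0.0008, 0, 0, 0, 0, 0, 1], [0, 0, 0, 0, 0, 0, 1]]]}}

```text
t: 11.73
ee_pos: [560.8, -104.5, 229.3]
orientation: [0.172, 3.133, -0.001]
ft_force: [-1.7, 1.5, 14.6]
width: 60.0
```

Request:
{"fn": "jog_arm", "kwargs": {"steps": [[[0.0016, 0, 0, 0, 0, 0, 1], [0, 0, 0, 0, 0, 0, 1]]]}}

```text
t: 11.9
ee_pos: [559.6, -104.3, 229.3]
orientation: [0.172, 3.132, -0.001]
ft_force: [0.8, 0.2, 12.4]
width: 60.4
```

Request:
{"fn": "jog_arm", "kwargs": {"steps": [[[-0.0008, 0, -0.001, 0, 0, 0, 0.2], [0, 0, 0, 0, 0, 0, -1], [0, 0, 0, 0, 0, 0, -1], [0, 0, 0, 0, 0, 0, -1], [0, 0, 0, 0, 0, 0, -1]]]}}

```text
t: 12.32
ee_pos: [558.6, -104.1, 228.2]
orientation: [-0.172, -3.136, -0.0]
ft_force: [-0.4, -0.4, -0.7]
width: 83.6
```

Run:
```python
from h import *
im=ctrl.get_image('wrist');cv2.imwrite('pics/w7.png',im[:,:,::-1])
o=ctrl.get_obs();print(o['t'],o['ee_pos'],o['ft_force'],o['moment'],o['width'])
```

```text
12.3667 [ 558.68216548 -104.12814981  228.25616514] [ 0.65115901 -0.31847779  0.09481748] [ 0.06120969 -0.13259969 -0.01534226] 86.22214686317135
```

View pics/w7.png

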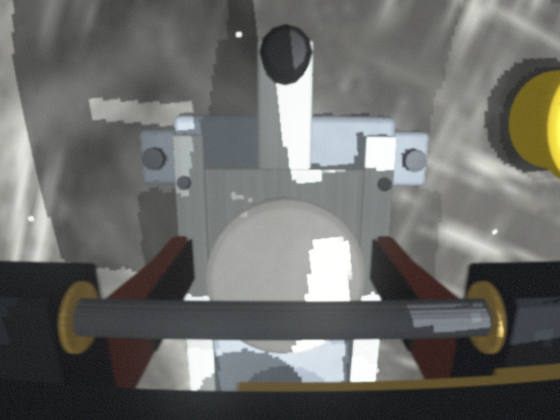

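Request:
{"fn": "jog_arm", "kwargs": {"steps": [[[0, 0, -0.01, 0, 0, 0, -1], [0, 0, -0.03, 0, 0, 0, -1], [0, 0, -0.04, 0, 0, 0, -1], [0, 0, -0.04, 0, 0, 0, -1], [0, 0, -0.04, 0, 0, 0, -1], [0, 0, -0.02, 0, 0, 0, -1], [0, 0, 0, 0, 0, 0, -1], [0, 0, 0, 0, 0, 0, -1]]]}}

```text
t: 13.03
ee_pos: [558.9, -104.1, 410.5]
orientation: [0.172, 3.134, -0.001]
ft_force: [0.1, -1.0, -1.0]
width: 87.6
```

Run:
```python
from h import *
o=ctrl.get_obs();C=cam('wrist',o);im=ctrl.get_image('wrist');cv2.imwrite('pics/w8.png',im[:,:,::-1])
print(o['t'],o['ee_pos'],o['orientation'],o['ft_force'])
im=ctrl.get_image('side');cv2.imwrite('pics/s8.png',cv2.resize(im[190:290,220:320],None,fx=6,fy=6,interpolation=cv2.INTER_CUBIC)[:,:,::-1])
for N in [(558.2,-104.6)]:
    for z in (46,69): print('flange circ side',z,[proj('side',[N[0]+a,N[1]+b,z]).round(1).tolist() for a,b in [(0,0),(0,-33),(0,33)]])
    print('top camera')
```

```text
13.0333 [ 558.86965247 -104.13666086  410.47382091] [ 1.71881102e-01  3.13360958e+00 -7.51526619e-04] [ 0.06630884 -1.01013748 -0.98601523]
flange circ side 46 [[[275.0, 248.5]], [[275.8, 259.3]], [[274.3, 238.2]]]
flange circ side 69 [[[275.0, 241.5]], [[275.8, 252.3]], [[274.2, 231.3]]]
top camera
```

View pics/w8.png

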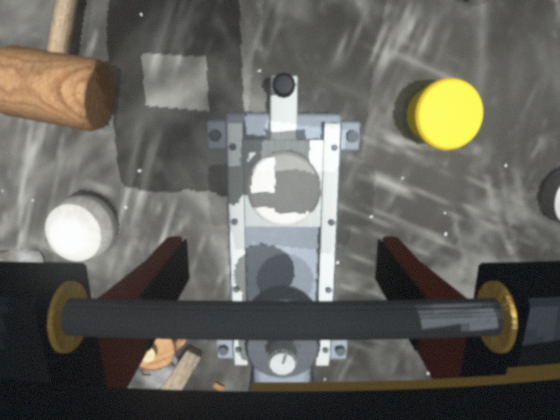

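View pics/s8.png

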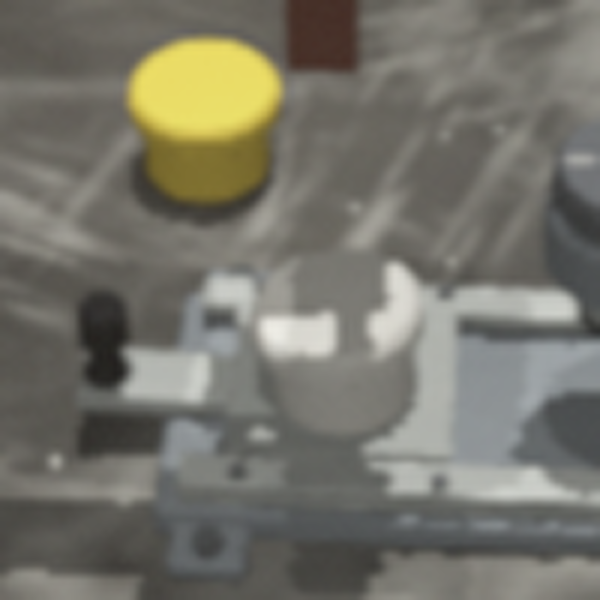

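Run:
```python
from h import *
im=ctrl.get_image('side');x0,y0=235,215
cols=[]
for z0 in (23,27):
    g=cv2.resize(im[y0:y0+60,x0:x0+75],None,fx=8,fy=8,interpolation=cv2.INTER_CUBIC)[:,:,::-1].copy()
    for r,z in [(33,z0+46),(33,z0+26),(27,31)]:
        for q in proj('side',circ((558.2,-104.6),r,z)): cv2.circle(g,tuple(int(v) for v in (q-[x0,y0])*8+4),1,(0,0,255),-1)
    cols.append(g)
cv2.imwrite('pics/ov8.png',cv2.resize(np.vstack(cols),None,fx=0.62,fy=0.62))
```

```text
(no output)
```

View pics/ov8.png

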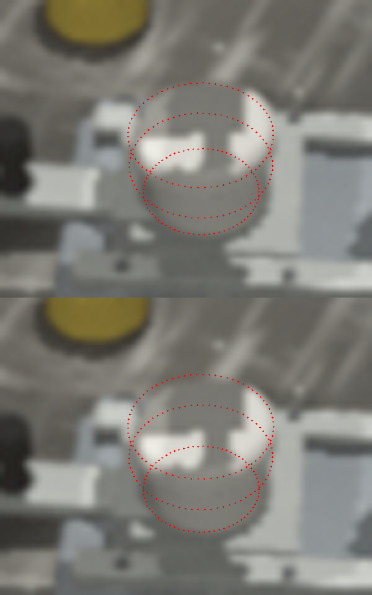

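The plug is upright in the nest: the side overlay matches an underside at 23 mm, with the flange at (275,240). Next I locate the post and push.

Run:
```python
from h import *
o=ctrl.get_obs();C=cam('wrist',o)
im=cv2.imread('pics/w8.png');cv2.imwrite('pics/post.png',cv2.resize(im[60:240,230:340],None,fx=4,fy=4,interpolation=cv2.INTER_CUBIC)[:600])
Rm=R.from_rotvec(o['orientation']).as_matrix()
for r in ctrl.landmark_of('pull_post','wrist')[:2]: print(r)
for nm,uv,z in [('post',(283.5,85),65),('plug',(284.5,188),69)]:
    X=at_z('wrist',uv,z,C);print(nm,X,Rm.T@(X-o['ee_pos']))
for r in ctrl.landmark_of('knob_top','wrist')[:2]: print(r, at_z('wrist',r['uv'],166,C))
```

```text
{'uv': [281.4, 80.5], 'p': 0.76}
post [469.6679826 -94.2074341  65.       ] [ 8.81820400e+01 -3.52792576e-02  3.42490949e+02]
plug [ 555.77972661 -102.71481844   69.        ] [  1.66799761   0.92869866 338.24839481]
{'uv': [284.3, 367.4], 'p': 0.86} [ 663.40133378 -115.07873673  166.        ]
```

View pics/post.png

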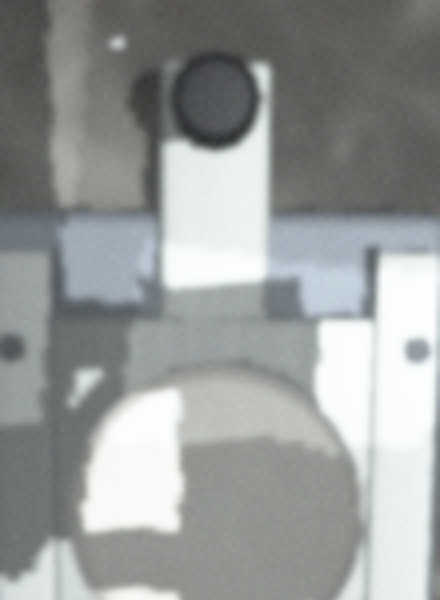

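Request:
{"fn": "jog_arm", "kwargs": {"steps": [[[0.03, 0.0003, 0, 0, 0, 0, 1], [0.035, 0, 0, 0, 0, 0, 1], [0.035, 0, 0, 0, 0, 0, 1], [0.0205, 0, 0.01, 0, 0, 0, 1], [0, 0, 0.03, 0, 0, 0, 1], [0, 0, 0.035, 0, 0, 0, 1], [0, 0, 0.035, 0, 0, 0, 1], [0, 0, 0.035, 0, 0, 0, 1], [0, 0, 0.027, 0, 0, 0, 1], [0, 0, 0.015, 0, 0, 0, 1], [0, 0, 0, 0, 0, 0, 1], [0, 0, 0, 0, 0, 0, 1], [0, 0, 0, 0, 0, 0, 1]]]}}

```text
t: 14.37
ee_pos: [439.4, -90.7, 222.0]
orientation: [0.172, 3.137, -0.0]
ft_force: [0.0, 0.6, 0.1]
width: 4.9
```

Run:
```python
from h import *
o=ctrl.get_obs();im=ctrl.get_image('wrist')
print(o['t'],o['ee_pos'],o['orientation'],o['ft_force'],o['width'])
s=ctrl.get_image('side')
cv2.imwrite('pics/sw9.png',np.hstack([cv2.resize(im,(400,300)),cv2.resize(s[170:290,190:350],(400,300))])[:,:,::-1])
```

```text
14.3667 [439.3937234  -90.69270804 222.01238849] [ 1.71923395e-01  3.13685987e+00 -9.99657919e-06] [0.01590539 0.57374631 0.10605123] 4.8812701253403175
```

View pics/sw9.png

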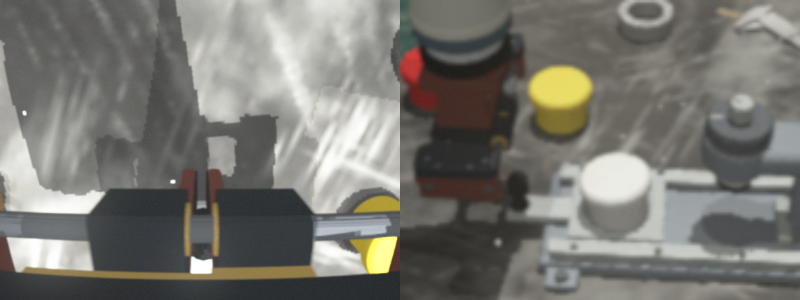

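Request:
{"fn": "jog_arm", "kwargs": {"steps": [[[0, 0, -0.005, 0, 0, 0, 1], [-0.005, 0, 0, 0, 0, 0, 1], [-0.005, 0, 0, 0, 0, 0, 1], [-0.004, 0, 0, 0, 0, 0, 1], [-0.004, 0, 0, 0, 0, 0, 1], [-0.005, 0, 0, 0, 0, 0, 1], [-0.006, 0, 0, 0, 0, 0, 1], [-0.007, 0, 0, 0, 0, 0, 1], [-0.007, 0, 0, 0, 0, 0, 1], [-0.007, 0, 0, 0, 0, 0, 1], [-0.007, 0, 0, 0, 0, 0, 1], [-0.007, 0, 0, 0, 0, 0, 1], [-0.007, 0, 0, 0, 0, 0, 1], [-0.007, 0, 0, 0, 0, 0, 1], [-0.007, 0, 0, 0, 0, 0, 1], [-0.007, 0, 0, 0, 0, 0, 1], [-0.006, 0, 0, 0, 0, 0, 1], [-0.004, 0, 0, 0, 0, 0, 1], [0, 0, 0, 0, 0, 0, 1]]]}}

```text
t: 16.05
ee_pos: [541.8, -101.9, 226.8]
orientation: [0.172, 3.135, -0.0]
ft_force: [-0.1, -0.1, 0.9]
width: 0.7
```

Run:
```python
from h import *
o=ctrl.get_obs()
print(o['t'],o['ee_pos'],o['orientation'],o['ft_force'],o['width'])
s=ctrl.get_image('side')
cv2.imwrite('pics/s10.png',cv2.resize(s[170:290,210:370],(800,600))[:,:,::-1])
```

```text
16.05 [ 541.77057421 -101.87063925  226.83487478] [ 1.71901675e-01  3.13486926e+00 -1.42177062e-04] [-0.08820866 -0.12091258  0.91212107] 0.7443376563795397
```

View pics/s10.png

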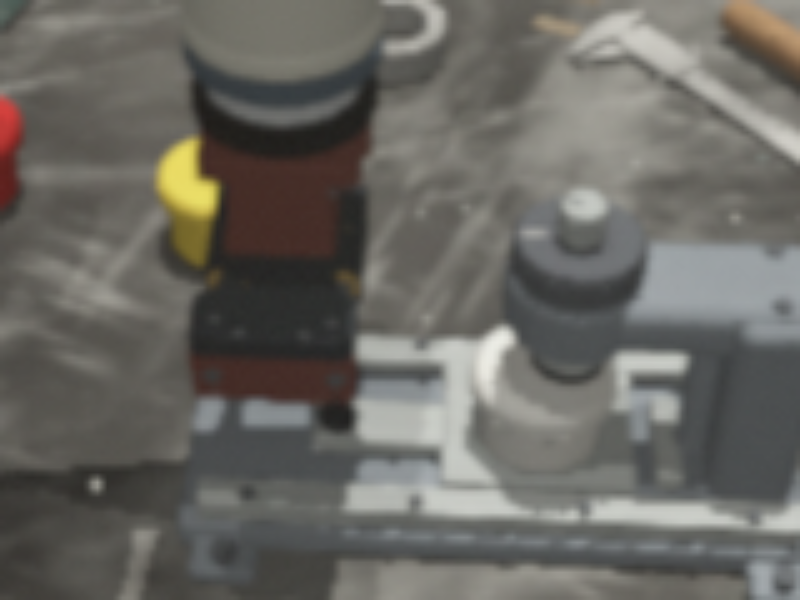

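Request:
{"fn": "jog_arm", "kwargs": {"steps": [[[-0.002, 0, 0, 0, 0, 0, 1], [-0.002, 0, 0, 0, 0, 0, 1], [-0.002, 0, 0, 0, 0, 0, 1], [0, 0, 0, 0, 0, 0, 1]]]}}

```text
t: 16.43
ee_pos: [546.7, -102.4, 226.8]
orientation: [0.172, 3.137, 0.0]
ft_force: [-0.0, -0.3, 0.8]
width: 0.5
```

Request:
{"fn": "jog_arm", "kwargs": {"steps": [[[-0.0015, 0, 0, 0, 0, 0, 1], [-0.0015, 0, 0, 0, 0, 0, 1], [0, 0, 0, 0, 0, 0, 1]]]}}

```text
t: 16.68
ee_pos: [549.7, -102.8, 226.7]
orientation: [0.172, 3.137, 0.0]
ft_force: [-1.5, 1.3, 0.3]
width: 0.5
```

Request:
{"fn": "jog_arm", "kwargs": {"steps": [[[-0.0015, 0, 0, 0, 0, 0, 1], [-0.0015, 0, 0, 0, 0, 0, 1], [0, 0, 0, 0, 0, 0, 1]]]}}

```text
t: 16.93
ee_pos: [552.6, -103.1, 226.7]
orientation: [-0.172, -3.137, -0.0]
ft_force: [-0.9, 0.4, 0.9]
width: 0.5
```

Request:
{"fn": "jog_arm", "kwargs": {"steps": [[[-0.0015, 0, 0, 0, 0, 0, 1], [-0.0015, 0, 0, 0, 0, 0, 1], [0, 0, 0, 0, 0, 0, 1]]]}}

```text
t: 17.18
ee_pos: [553.8, -103.2, 226.3]
orientation: [-0.172, -3.131, -0.001]
ft_force: [-9.3, 0.2, 7.8]
width: 0.5
```

Request:
{"fn": "jog_arm", "kwargs": {"steps": [[[-0.0015, 0, 0, 0, 0, 0, 1], [-0.0015, 0, 0, 0, 0, 0, 1], [0, 0, 0, 0, 0, 0, 1]]]}}

```text
t: 17.43
ee_pos: [555.0, -103.3, 225.9]
orientation: [-0.171, -3.125, -0.002]
ft_force: [-16.9, 0.9, 13.4]
width: 0.6
```

Request:
{"fn": "jog_arm", "kwargs": {"steps": [[[0.005, 0, 0, 0, 0, 0, 1], [0.02, 0, 0, 0, 0, 0, 1], [0, 0, -0.03, 0, 0, 0, 1], [0, 0, -0.04, 0, 0, 0, -1], [0, 0, -0.04, 0, 0, 0, -1], [0, 0, -0.04, 0, 0, 0, -1], [0, 0, -0.035, 0, 0, 0, -1], [-0.03, 0, 0, 0, 0, 0, -1], [-0.036, 0, 0, 0, 0, 0, -1], [-0.036, 0, 0, 0, 0, 0, -1], [-0.0286, 0, 0, 0, 0, 0, -1], [0, 0, 0, 0, 0, 0, -1], [0, 0, 0, 0, 0, 0, -1], [0, 0, 0, 0, 0, 0, -1]]]}}

```text
t: 18.6
ee_pos: [662.9, -115.3, 411.1]
orientation: [-0.172, -3.136, -0.0]
ft_force: [-0.6, -0.6, -0.1]
width: 70.4
```

Run:
```python
from h import *
o=ctrl.get_obs();C=cam('wrist',o);im=ctrl.get_image('wrist');cv2.imwrite('pics/w11.png',im[:,:,::-1])
print(o['t'],o['ee_pos'],o['orientation'],o['ft_force'],o['moment'],o['width'],o['qpos'].round(3))
Rm=R.from_rotvec(o['orientation']).as_matrix()
for t in ['knob_top','ring_mark']:
  for r in ctrl.landmark_of(t,'wrist')[:2]: print(t,r, at_z('wrist',r['uv'],166 if t=='knob_top' else 148,C))
s=ctrl.get_image('side')
cv2.imwrite('pics/s11.png',cv2.resize(s[180:280,210:390],None,fx=4.4,fy=4.4,interpolation=cv2.INTER_CUBIC)[:,:,::-1])
cv2.imwrite('pics/w11c.png',cv2.resize(im[150:300,190:380],None,fx=4,fy=4,interpolation=cv2.INTER_CUBIC)[:,:,::-1])
print('pred axis',proj('wrist',[o['ee_pos']+Rm@np.array([0,0,o['ee_pos'][2]-166])],C))
```

```text
18.6 [ 662.88371861 -115.25201896  411.13703118] [-1.71943542e-01 -3.13601906e+00 -9.66890525e-05] [-0.55027032 -0.5952434  -0.12943639] [ 0.09650145 -0.14719915 -0.04706218] 70.35011869382443 [-0.19   0.487  1.511 -0.     1.145 -1.651]
knob_top {'uv': [282.3, 195.3], 'p': 0.64} [ 647.34356139 -114.59144008  166.        ]
knob_top {'uv': [282.2, 226.7], 'p': 0.62} [ 667.43197798 -116.85014201  166.        ]
ring_mark {'uv': [280.7, 179.8], 'p': 0.9} [ 640.68809379 -114.91410332  148.        ]
ring_mark {'uv': [154.5, 240.8], 'p': 0.63} [ 673.58905409 -206.87131743  148.        ]
pred axis [[283.95256314 219.19992583]]
```

View pics/s11.png

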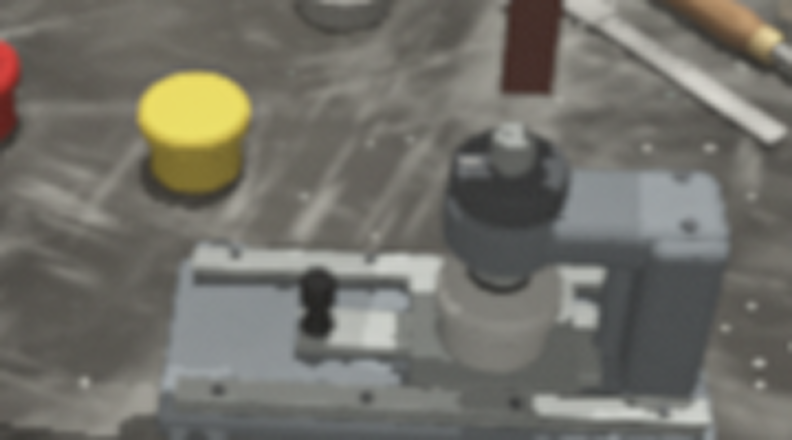

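View pics/w11c.png

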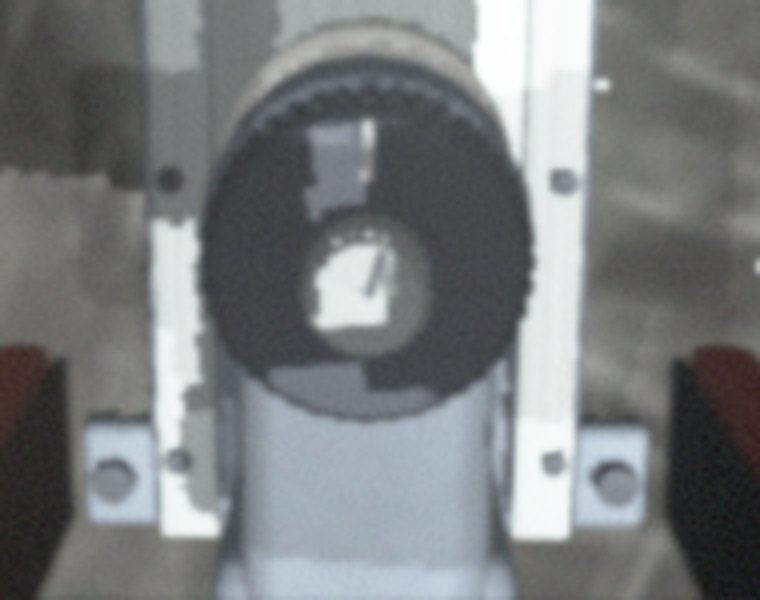

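Request:
{"fn": "jog_arm", "kwargs": {"steps": [[[-0.002, -0.001, 0.02, 0, 0, 0, -1], [0, 0, 0.025, 0, 0, 0, -1], [0, 0, 0.02, 0, 0, 0, -1], [0, 0, 0.009, 0, 0, 0, -0.2], [0, 0, 0, 0, 0, 0, -0.2], [0, 0, 0, 0, 0, 0, 0.2], [0, 0, 0, 0, 0, 0, 0.2]]]}}

```text
t: 19.38
ee_pos: [665.7, -116.6, 339.2]
orientation: [0.172, 3.135, -0.0]
ft_force: [-0.2, 0.8, -0.1]
width: 64.9
```

Run:
```python
from h import *
o=ctrl.get_obs();C=cam('wrist',o);im=ctrl.get_image('wrist')
print(o['t'],o['ee_pos'],o['orientation'],o['ft_force'],o['moment'],o['width'],o['qpos'].round(3))
Rm=R.from_rotvec(o['orientation']).as_matrix()
cv2.imwrite('pics/w12.png',im[:,:,::-1])
s=ctrl.get_image('side')
cv2.imwrite('pics/s12.png',cv2.resize(s[150:250,260:390],None,fx=6,fy=6,interpolation=cv2.INTER_CUBIC)[:,:,::-1])
print('pred axis',proj('wrist',[o['ee_pos']+Rm@np.array([0,0,o['ee_pos'][2]-166])],C))
```

```text
19.3833 [ 665.70996267 -116.62316122  339.21533548] [ 1.71879875e-01  3.13469317e+00 -4.86565626e-04] [-0.15571577  0.75149444 -0.10263518] [ 0.07412685 -0.10106428  0.00680054] 64.90518832821174 [-0.191  0.568  1.554 -0.     1.017 -1.652]
pred axis [[284.74802647 263.83139332]]
```

View pics/s12.png

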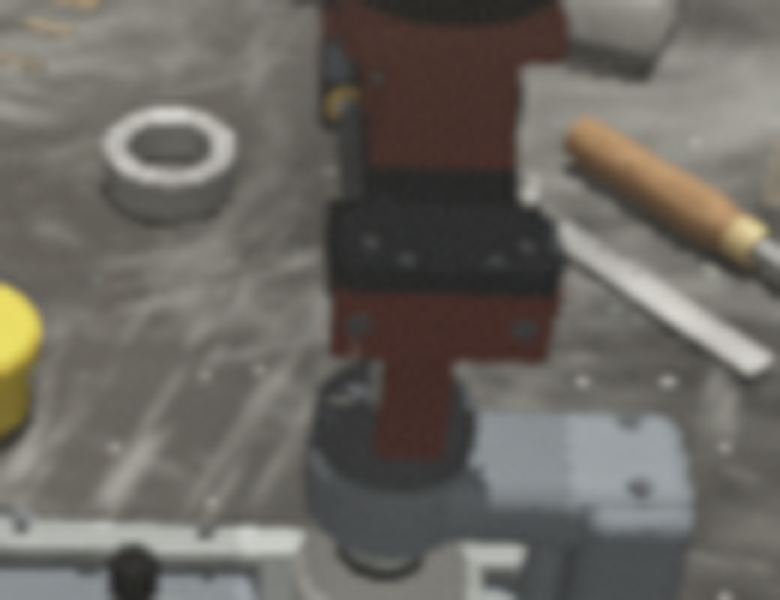

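View pics/w12.png

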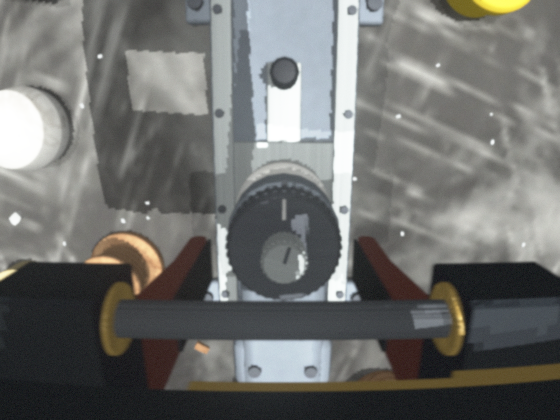

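Request:
{"fn": "jog_arm", "kwargs": {"steps": [[[0, 0, 0.001, 0, 0, 0, 1], [0, 0, 0, 0, 0, 0, 1], [0, 0, 0, 0, 0, 0, 1], [0, 0, 0, 0, 0, 0, 1], [0, 0, 0, 0, 0, 0, 1], [0, 0, 0, 0, 0, 0, 1], [0, 0, 0, 0, 0, 0, 1], [0, 0, 0, 0, 0, 0, 1]]]}}

```text
t: 20.15
ee_pos: [665.3, -116.2, 336.7]
orientation: [0.172, 3.137, 0.001]
ft_force: [0.3, 3.3, 1.2]
width: 19.2
```

Run:
```python
from h import *
o=ctrl.get_obs();C=cam('wrist',o);im=ctrl.get_image('wrist')
print(o['t'],o['ee_pos'],o['orientation'],o['ft_force'],o['moment'],o['width'],o['qpos'].round(3))
s=ctrl.get_image('side');s=cv2.resize(s[150:250,260:390],(520,400),interpolation=cv2.INTER_CUBIC)
w=cv2.resize(im[150:290,230:340],(315,400),interpolation=cv2.INTER_CUBIC)
cv2.imwrite('pics/c13.png',np.hstack([s[:,:480],w])[:,:,::-1])
```

```text
20.15 [ 665.34481515 -116.16824389  336.7330037 ] [1.71875534e-01 3.13688120e+00 9.12492096e-04] [0.32836777 3.27527866 1.18909726] [ 0.56954267 -0.18223508 -0.04193938] 19.201156046753457 [-1.910e-01  5.710e-01  1.556e+00  1.000e-03  1.015e+00 -1.652e+00]
```

View pics/c13.png

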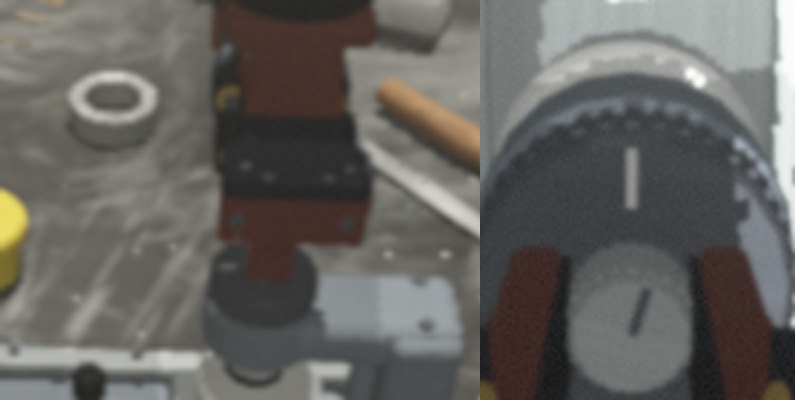

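Request:
{"fn": "jog_arm", "kwargs": {"steps": [[[0, 0.0006, 0, 0, 0, 0, 1], [0, 0, 0, 0, 0, 2, 1], [0, 0, 0, 0, 0, 4, 1], [0, 0, 0, 0, 0, 4, 1], [0, 0, 0, 0, 0, 4, 1], [0, 0, 0, 0, 0, 4, 1]]]}}

```text
t: 20.75
ee_pos: [665.3, -116.1, 336.7]
orientation: [0.665, 3.07, -0.001]
ft_force: [-0.1, 1.3, 0.8]
width: 18.9
```

```bash
cat > chk.py <<'E'
from h import *
import sys
o=ctrl.get_obs();im=ctrl.get_image('wrist')
o2=ctrl.get_obs()
for q in (o,o2): print(round(q['t'],3),'F',q['ft_force'].round(2),'M',q['moment'].round(3),'w',round(q['width'],1),'q6',q['qpos'][5].round(4),'tau6',q['joint_torque'][5].round(3),'ee',q['ee_pos'].round(1))
cv2.imwrite(f'pics/{sys.argv[1]}.png',cv2.resize(im[150:290,220:350],None,fx=4,fy=4,interpolation=cv2.INTER_CUBIC)[:,:,::-1])
E
python3 chk.py k1
```

```text
20.75 F [-0.08  1.28  0.79] M [ 0.271 -0.138  0.166] w 18.9 q6 -1.3339 tau6 -1.012 ee [ 665.3 -116.1  336.7]
20.8 F [-0.66  1.61  1.02] M [ 0.268 -0.073 -0.026] w 19.2 q6 -1.3298 tau6 -0.298 ee [ 665.4 -116.   336.8]
```

View pics/k1.png

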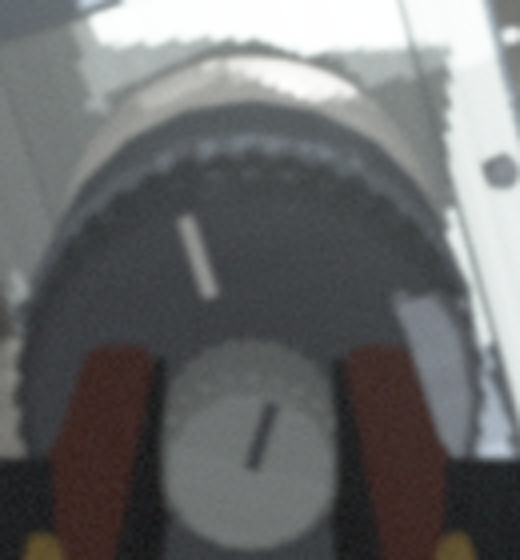

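Request:
{"fn": "jog_arm", "kwargs": {"steps": [[[0, 0.0002, 0, 0, 0, 3, 1], [0, 0, 0, 0, 0, 3, 1], [0, 0, 0, 0, 0, 3, 1], [0, 0, 0, 0, 0, 3, 1], [0, 0, 0, 0, 0, 3, 1], [0, 0, 0, 0, 0, 3, 1], [0, 0, 0, 0, 0, 2, 1], [0, 0, 0, 0, 0, 2, 1], [0, 0, 0, 0, 0, 2, 1]]]}}

```text
t: 21.55
ee_pos: [665.4, -116.1, 336.8]
orientation: [1.284, 2.867, -0.001]
ft_force: [0.2, 0.1, 2.5]
width: 19.3
```

```bash
python3 chk.py k2
```

```text
21.55 F [0.23 0.09 2.47] M [0.099 0.036 0.119] w 19.3 q6 -0.9182 tau6 -0.454 ee [ 665.4 -116.1  336.8]
21.6 F [-0.7   0.24  1.43] M [ 0.068 -0.02   0.061] w 19.2 q6 -0.916 tau6 -0.088 ee [ 665.3 -116.1  336.7]
```

Request:
{"fn": "jog_arm", "kwargs": {"steps": [[[0, 0, 0, 0, 0, 2, 1], [0, 0, 0, 0, 0, 2, 1], [0, 0, 0, 0, 0, 2, 1]]]}}

```text
t: 21.85
ee_pos: [665.3, -116.1, 336.7]
orientation: [-1.432, -2.796, 0.001]
ft_force: [-0.6, 0.1, 2.7]
width: 18.9
```

```bash
python3 chk.py k3
```

```text
21.85 F [-0.65  0.05  2.69] M [-0.037  0.088  0.097] w 18.9 q6 -0.814 tau6 -0.461 ee [ 665.3 -116.1  336.7]
21.9 F [-1.05  0.79  1.31] M [-0.049  0.071  0.013] w 19.0 q6 -0.8118 tau6 -0.084 ee [ 665.3 -116.1  336.7]
```

Request:
{"fn": "jog_arm", "kwargs": {"steps": [[[0, 0, 0, 0, 0, 2, 1], [0, 0, 0, 0, 0, 2, 1], [0, 0, 0, 0, 0, 2, 1]]]}}

```text
t: 22.15
ee_pos: [665.3, -116.1, 336.7]
orientation: [-1.576, -2.718, 0.001]
ft_force: [-1.7, -0.3, 1.8]
width: 19.2
```

```bash
python3 chk.py k4
```

```text
22.15 F [-1.7  -0.31  1.79] M [-0.064  0.139  0.109] w 19.2 q6 -0.7096 tau6 -0.461 ee [ 665.3 -116.1  336.7]
22.2 F [-0.92  0.76  1.7 ] M [-0.073  0.135  0.086] w 19.2 q6 -0.7074 tau6 -0.078 ee [ 665.3 -116.1  336.7]
```

Request:
{"fn": "jog_arm", "kwargs": {"steps": [[[0, 0, 0, 0, 0, 2, 1], [0, 0, 0, 0, 0, 2, 1], [0, 0, 0, 0, 0, 2, 1]]]}}

```text
t: 22.45
ee_pos: [665.3, -116.1, 336.7]
orientation: [-1.716, -2.632, 0.001]
ft_force: [-0.3, -1.0, 1.6]
width: 18.8
```

```bash
cat > t.py <<'E'
from workcell import ctrl
q=ctrl.get_obs();print(round(q['t'],3),'F',q['ft_force'].round(2),'M',q['moment'].round(3),'q6',q['qpos'][5].round(4),'tau6',q['joint_torque'][5].round(3))
E
python3 t.py
```

```text
22.45 F [-0.27 -1.05  1.65] M [-0.08   0.148  0.034] q6 -0.6052 tau6 -0.461
```

Request:
{"fn": "jog_arm", "kwargs": {"steps": [[[0, 0, 0, 0, 0, 2, 1], [0, 0, 0, 0, 0, 2, 1], [0, 0, 0, 0, 0, 2, 1]]]}}

```text
t: 22.7
ee_pos: [665.3, -116.1, 336.7]
orientation: [-1.851, -2.538, 0.001]
ft_force: [-1.3, -1.2, 1.7]
width: 19.0
```

```bash
python3 t.py
```

```text
22.7 F [-1.31 -1.23  1.74] M [-0.125  0.199  0.098] q6 -0.5005 tau6 -0.457
```

Request:
{"fn": "jog_arm", "kwargs": {"steps": [[[0, 0, 0, 0, 0, 2, 1], [0, 0, 0, 0, 0, 2, 1], [0, 0, 0, 0, 0, 2, 1]]]}}

```text
t: 22.95
ee_pos: [665.3, -116.1, 336.7]
orientation: [-1.981, -2.438, 0.001]
ft_force: [-1.8, -0.5, 2.4]
width: 19.2
```

```bash
python3 t.py
```

```text
22.95 F [-1.8  -0.53  2.39] M [-0.126  0.21   0.143] q6 -0.3958 tau6 -0.457
```

Request:
{"fn": "jog_arm", "kwargs": {"steps": [[[0, 0, 0, 0, 0, 2, 1], [0, 0, 0, 0, 0, 2, 1], [0, 0, 0, 0, 0, 2, 1]]]}}

```text
t: 23.2
ee_pos: [665.2, -116.1, 336.7]
orientation: [-2.106, -2.331, 0.001]
ft_force: [-1.4, -0.1, 1.6]
width: 19.0
```

```bash
python3 t.py
```

```text
23.2 F [-1.44 -0.06  1.58] M [-0.106  0.26   0.137] q6 -0.2911 tau6 -0.457
```

Request:
{"fn": "jog_arm", "kwargs": {"steps": [[[0, 0, 0, 0, 0, 2, 1], [0, 0, 0, 0, 0, 2, 1], [0, 0, 0, 0, 0, 2, 1]]]}}

```text
t: 23.45
ee_pos: [665.2, -116.1, 336.7]
orientation: [-2.225, -2.218, 0.002]
ft_force: [-2.1, -1.0, 2.5]
width: 19.1
```

```bash
python3 chk.py k9
python3 - <<'E'
from h import *
s=ctrl.get_image('side');cv2.imwrite('pics/s9.png',cv2.resize(s[205:275,290:370],None,fx=8,fy=8,interpolation=cv2.INTER_CUBIC)[:,:,::-1])
E
```

```text
23.45 F [-2.12 -0.95  2.54] M [-0.112  0.273  0.086] w 19.1 q6 -0.1863 tau6 -0.457 ee [ 665.2 -116.1  336.7]
23.5 F [-2.06  0.69  2.43] M [-0.207  0.278  0.052] w 19.0 q6 -0.1841 tau6 -0.072 ee [ 665.2 -116.1  336.7]
```

View pics/k9.png

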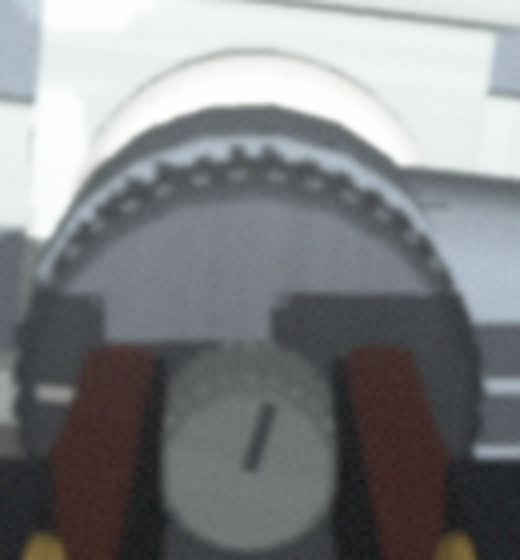

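View pics/s9.png

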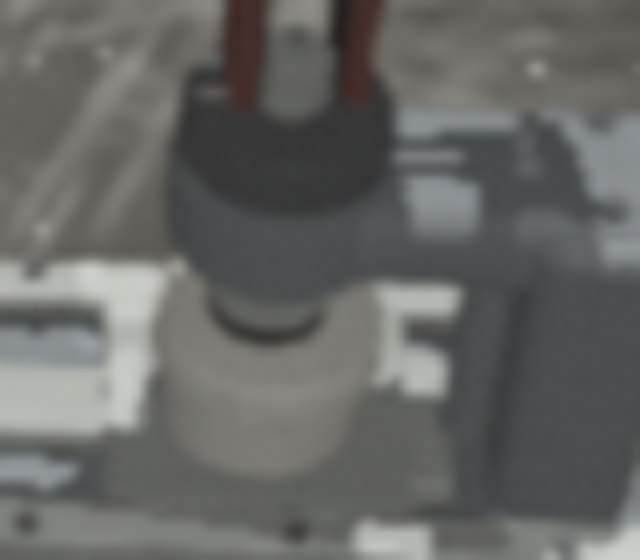

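Request:
{"fn": "jog_arm", "kwargs": {"steps": [[[0, 0, 0, 0, 0, 2, 1], [0, 0, 0, 0, 0, 2, 1], [0, 0, 0, 0, 0, 2, 1]]]}}

```text
t: 23.8
ee_pos: [665.2, -116.1, 336.7]
orientation: [-2.338, -2.098, 0.001]
ft_force: [-2.7, -0.9, 3.9]
width: 18.9
```

```bash
python3 t.py
```

```text
23.8 F [-2.68 -0.92  3.86] M [-0.196  0.442  0.102] q6 -0.0818 tau6 -0.462
```

Request:
{"fn": "jog_arm", "kwargs": {"steps": [[[0, 0, 0, 0, 0, 2, 1], [0, 0, 0, 0, 0, 2, 1], [0, 0, 0, 0, 0, 2, 1]]]}}

```text
t: 24.05
ee_pos: [665.2, -116.1, 336.7]
orientation: [-2.445, -1.973, 0.002]
ft_force: [-1.5, -1.1, 3.7]
width: 18.6
```

```bash
python3 t.py
```

```text
24.05 F [-1.45 -1.12  3.7 ] M [-0.218  0.435  0.105] q6 0.0229 tau6 -0.456
```

Request:
{"fn": "jog_arm", "kwargs": {"steps": [[[0, 0, 0, 0, 0, 2, 1], [0, 0, 0, 0, 0, 2, 1], [0, 0, 0, 0, 0, 2, 1]]]}}

```text
t: 24.3
ee_pos: [665.2, -116.1, 336.7]
orientation: [-2.545, -1.842, 0.002]
ft_force: [-2.4, -0.7, 4.0]
width: 18.9
```

```bash
python3 t.py
```

```text
24.3 F [-2.44 -0.66  3.95] M [-0.188  0.463  0.119] q6 0.1276 tau6 -0.445
```

Request:
{"fn": "jog_arm", "kwargs": {"steps": [[[0, 0, 0, 0, 0, 2, 1], [0, 0, 0, 0, 0, 2, 1], [0, 0, 0, 0, 0, 2, 1]]]}}

```text
t: 24.55
ee_pos: [665.1, -116.0, 336.7]
orientation: [-2.637, -1.707, 0.002]
ft_force: [-3.3, -0.0, 3.9]
width: 19.0
```

```bash
python3 t.py;  python3 - <<'E'
from h import *
M=[];T=[]
for i in range(4):
    s=ctrl.get_image('side' if i%2 else 'wrist'); q=ctrl.get_obs(); M.append(q['moment'][2]); T.append(q['joint_torque'][5]); print(q['joint_torque'].round(2))
    if i==1: cv2.imwrite('pics/s14.png',cv2.resize(s[205:275,290:370],None,fx=8,fy=8,interpolation=cv2.INTER_CUBIC)[:,:,::-1])
    if i==2: cv2.imwrite('pics/k14.png',cv2.resize(s[150:290,220:350],None,fx=4,fy=4,interpolation=cv2.INTER_CUBIC)[:,:,::-1])
print(np.round(M,3),np.round(T,3))
E
```

```text
24.55 F [-3.32 -0.03  3.88] M [-0.139  0.5    0.118] q6 0.2323 tau6 -0.432
[ 9.500e-01 -5.946e+01 -2.633e+01  5.000e-01 -9.300e-01 -5.000e-02]
[  1.17 -59.33 -26.39   0.55  -0.99   0.47]
[  1.35 -59.22 -26.46   0.62  -1.07   0.19]
[  1.48 -59.1  -26.52   0.69  -1.15   0.09]
[0.075 0.088 0.016 0.105] [-0.046  0.473  0.193  0.088]
```

View pics/s14.png

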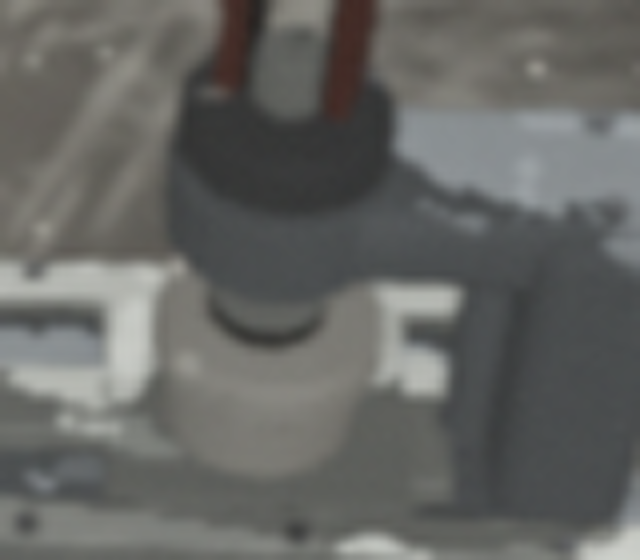

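View pics/k14.png

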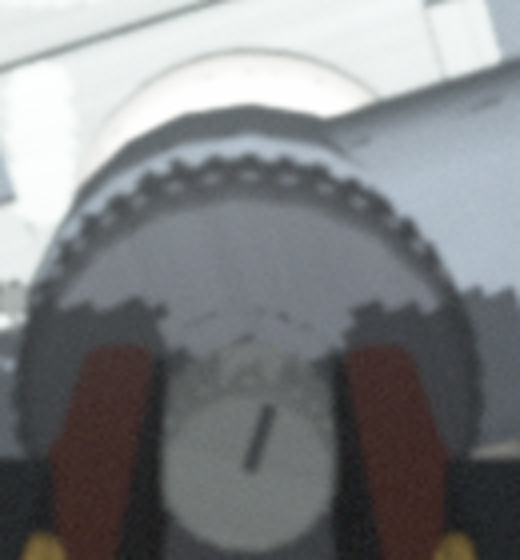

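Request:
{"fn": "jog_arm", "kwargs": {"steps": [[[0, 0, 0, 0, 0, 2, 1], [0, 0, 0, 0, 0, 2, 1], [0, 0, 0, 0, 0, 2, 1]]]}}

```text
t: 25.0
ee_pos: [665.2, -116.0, 336.8]
orientation: [-2.724, -1.565, 0.002]
ft_force: [-4.4, -2.2, 5.0]
width: 19.0
```

```bash
python3 t.py
```

```text
25.0 F [-4.41 -2.16  5.03] M [-0.268  0.758  0.159] q6 0.338 tau6 -0.424
```

Request:
{"fn": "jog_arm", "kwargs": {"steps": [[[0, 0, 0, 0, 0, 2, 1], [0, 0, 0, 0, 0, 2, 1]]]}}

```text
t: 25.17
ee_pos: [665.2, -116.0, 336.8]
orientation: [-2.777, -1.469, 0.002]
ft_force: [-4.6, -0.9, 5.2]
width: 18.8
```

```bash
python3 chk.py k15
```

```text
25.167 F [-4.56 -0.88  5.18] M [-0.306  0.819  0.165] w 18.8 q6 0.4078 tau6 -0.409 ee [ 665.2 -116.   336.8]
25.217 F [-4.4  -2.04  4.65] M [-0.317  0.752  0.053] w 19.2 q6 0.41 tau6 -0.036 ee [ 665.2 -116.   336.8]
```

View pics/k15.png

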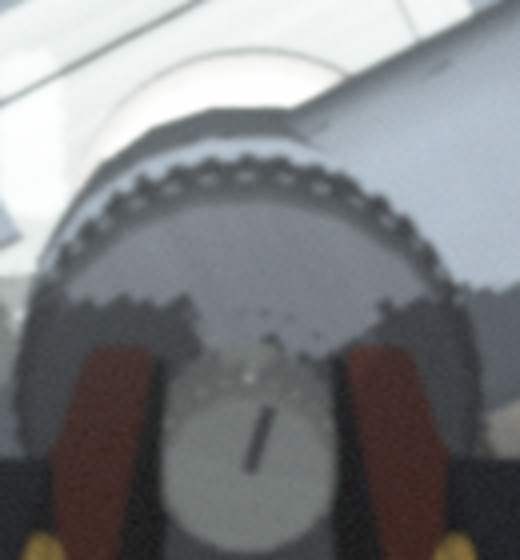

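Request:
{"fn": "jog_arm", "kwargs": {"steps": [[[0, 0, 0, 0, 0, 0, 1], [0, 0, 0, 0, 0, 0, 0.5], [0, 0, 0, 0, 0, 0, 0], [0, 0, 0, 0, 0, 0, 0], [0, 0, 0, 0, 0, 0, 0], [0, 0, -0.005, 0, 0, 0, 0], [0, 0, -0.02, 0, 0, 0, 0], [0, 0, -0.03, 0, 0, 0, 0], [0, 0, -0.03, 0, 0, 0, 0], [0, 0, 0, 0, 0, 0, 0], [0, 0, 0, 0, 0, 0, 0]]]}}

```text
t: 26.13
ee_pos: [666.0, -115.8, 424.3]
orientation: [2.775, 1.467, 0.006]
ft_force: [-0.5, -0.1, -0.3]
width: 43.9
```

Run:
```python
from h import *
o=ctrl.get_obs();im=ctrl.get_image('wrist');print(o['t'],o['ee_pos'],o['ft_force'],o['width'])
cv2.imwrite('pics/w16.png',cv2.resize(im[130:300,190:380],None,fx=3.5,fy=3.5,interpolation=cv2.INTER_CUBIC)[:,:,::-1])
s=ctrl.get_image('side');cv2.imwrite('pics/s16.png',cv2.resize(s[190:290,250:390],None,fx=5.5,fy=5.5,interpolation=cv2.INTER_CUBIC)[:,:,::-1])
C=cam('wrist',o)
for r in ctrl.landmark_of('ring_mark','wrist')[:2]: print(r, at_z('wrist',r['uv'],148,C))
```

```text
26.1333 [ 665.96615991 -115.77200898  424.28676243] [-0.4899698  -0.08223723 -0.32859878] 43.894751305362036
{'uv': [247.3, 227.2], 'p': 0.93} [ 640.44508881 -114.6830451   148.        ]
```

View pics/w16.png

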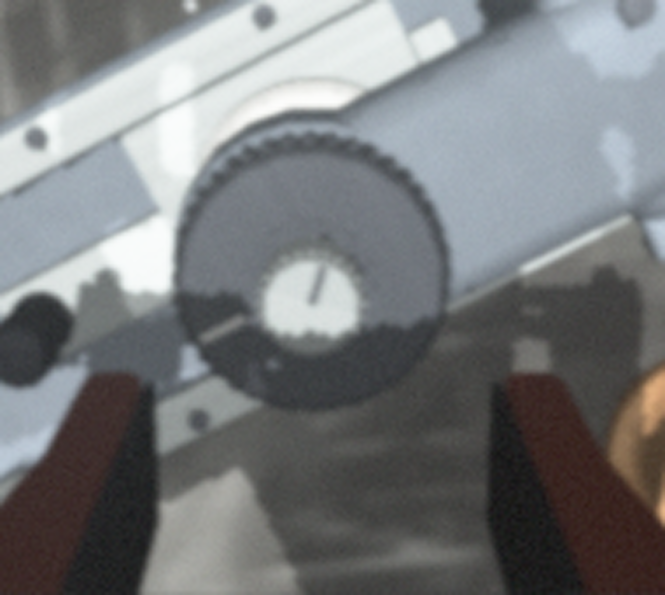

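View pics/s16.png

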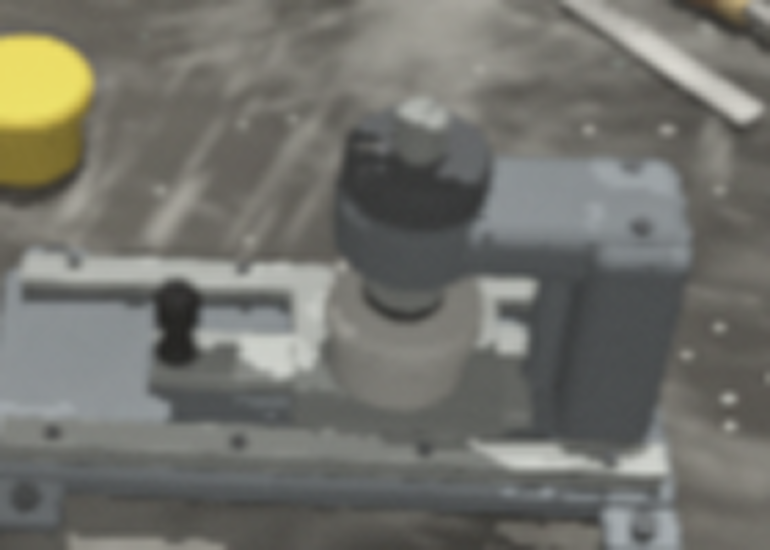

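```bash
python3 -c "
from workcell import ctrl
print(ctrl.close_job(), ctrl.get_obs()['t'])"
```

```text
the job is handed in; nothing more can be done
the job is handed in; nothing more can be done
```

I clamped the white flanged plug in the press and handed the job in after about 26 s. I stood it in the nest and pushed the shuttle home; at the stop it pushed back with about 17 N. I then turned only the inner knob about 2.06 rad clockwise, let go and drew the arm clear.

**Pad force:** I put it at about 16–17 N, worked out indirectly from torque and angle.
- The torque needed began to rise at about 1.69 rad, which I took as first touch. That is about 5.1 mm of pad travel, within the expected 3 to 6.5 mm.
- I turned about 0.37 rad further. The wrist-joint torque had risen by 0.048 N m, which matches about 16 N.
- The wrist moment about the knob axis, at 0.16 N m against about 0.15 expected, agrees but is noisy.

**Last checks:**
- **Outer ring:** the white line was at (640.4, -114.7) after letting go, against (640.7, -114.9) before, so it did not move within measurement error.
- **Knob:** it did not slip in the fingers, and its slot did not spring back on release.
- **Plug and shuttle:** the last side picture shows the shuttle still home, the plug upright with the pad on it, and the gripper clear of everything.

**Readings that disagreed:**
- **Grip width:** the gripper read about 60.5 mm on the 66 mm flange.
- **Seat height:** when I set the plug in the nest, the arm's height read about 2.4 mm above the seat I had calculated. The side-camera overlay and the touch point both agreed with a fully seated plug.

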